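# Fetch the small bottle from behind two others into the sample kit

### The job

First move the two larger bottles from the front of the grey reagent stand out of the way onto the black mat, so that both stand there upright. Then take the small bottle from the niche behind them and stand it in the printed round outline of its size on the white kit tray, leaving the dish already on the tray where it is. Finally put the two larger bottles back upright on the stand, each in the same place where it stood before.

Things in the scene. Friction and masses are not known exactly. Their poses are not given: they have to be found in the camera images.
- small_bottle: small screw-cap bottle, 34 mm diameter, 62 mm high, under 0.1 kg, standing in the niche at the back of the stand. Origin: centre of its underside; z up its axis. Grasp round the body.
- amber_bottle: brown bottle with black cap, 50 mm diameter, 89 mm high, at the front of the stand, left or right; grasp it as a 50 mm cylinder, solid up to 85 mm. Up to 0.2 kg. Origin: centre of its underside; z up its axis.
- tall_bottle: tall white plastic bottle, 58 mm diameter, 114 mm high, at the front of the stand, beside the brown one; grasp it as a 58 mm cylinder, solid up to 110 mm. Up to 0.31 kg. Origin: centre of its underside; z up its axis.
- stand: fixed grey stand. Origin: underside centre; front faces -x. Base 156 (x) by 150 mm (y), 4 mm thick. Back wall 55 mm high, inner face x = +74 mm. Niche walls 55 mm high, inner faces y = +-27 mm, from x = +22 mm to the back. Side lips 12 mm high. Big bottles near (-32, +-35) mm, small one near (24, 0) mm: finger room before and behind it along x only, once the big ones are away.
- mat: fixed flat black rubber mat, 130 mm (x) by 150 mm (y), 2 mm thick: the side area. Origin: centre of its underside.
- kit_tray: fixed white shallow tray, 200 mm (x) by 146 mm (y), rim 12 mm high, 3 mm wide, floor 3 mm thick. Origin: centre of its underside. Three printed outlines in a row along its x, 62 mm apart, in any order: small ring, large ring (with the dish on it), rectangle 40 by 92 mm (for a hex key, stays empty).
- ring_small: the small printed round outline on the tray, 40 mm diameter, flat, where the small bottle belongs. Origin: its centre, on the tray floor, 3 mm above the table.
- dish: shallow round lidded dish, 60 mm diameter, 15 mm high, already on its large ring on the tray; not to be moved. Origin: centre of its underside.

How it is judged:
On the way, in this order (a step that is already met when the one before it is completed fails the run):
1. both larger bottles stand upright and released on the mat, the small bottle still in its niche (x of amber_bottle in the frame of mat between -0.055 and 0.055 m and y of amber_bottle in the frame of mat between -0.065 and 0.065 m and z of each of amber_bottle, tall_bottle in the frame of mat below 0.008 m and angle between each of amber_bottle, tall_bottle's own z axis and vertical below 0.1 rad and x of tall_bottle in the frame of mat between -0.055 and 0.055 m and y of tall_bottle in the frame of mat between -0.065 and 0.065 m and distance of small_bottle from where it was at the start of the episode below 0.02 m and contact force between each of amber_bottle, tall_bottle and the fingers below 0.1 N), for 0.2 s.
2. the small bottle stands released in the small ring, both larger bottles still on the mat (horizontal distance between small_bottle and ring_small below 0.01 m and z of small_bottle in the frame of ring_small below 0.006 m and angle between each of small_bottle, amber_bottle, tall_bottle's own z axis and vertical below 0.1 rad and x of amber_bottle in the frame of mat between -0.055 and 0.055 m and y of amber_bottle in the frame of mat between -0.065 and 0.065 m and z of each of amber_bottle, tall_bottle in the frame of mat below 0.008 m and x of tall_bottle in the frame of mat between -0.055 and 0.055 m and y of tall_bottle in the frame of mat between -0.065 and 0.065 m and contact force between small_bottle and the fingers below 0.1 N), for 0.2 s.
At the end, for the whole second after the job is handed in: the small bottle stands upright in the small ring, centre within 10 mm of the ring's; each larger bottle stands upright on the stand within 15 mm of where it stood at the start; the dish is within 12 mm of where it was; all released and at rest (horizontal distance between small_bottle and ring_small below 0.01 m and z of small_bottle in the frame of ring_small below 0.006 m and angle between each of small_bottle, amber_bottle, tall_bottle's own z axis and vertical below 0.1 rad and distance of each of amber_bottle, tall_bottle from where it was at the start of the episode below 0.015 m and distance of dish from where it was at the start of the episode below 0.012 m and linear speed of each of small_bottle, amber_bottle, tall_bottle, dish below 0.02 m/s and contact force between each of small_bottle, amber_bottle, tall_bottle and the fingers below 0.1 N); the robot touches nothing.
It fails at once if a bottle is tipped over (angle between any of small_bottle, amber_bottle, tall_bottle's own z axis and vertical above 0.6 rad).
It fails at once if the dish is pushed off its ring (distance of dish from where it was at the start of the episode above 0.025 m).
It also fails if it takes over 134 s, if anything falls off the work surface, if the arm or the gripper's body presses on something with over 40 N, if the wrist force passes 120 N, or if a joint passes its speed limit or range.

### The arm

A 6-joint arm with a two-finger parallel gripper is mounted at the origin on a cart in front of the work surface, level with it; the furniture and walls round the work are solid. World frame = base frame: x ahead of the robot, y to its left, z up, the work surface at z = 0. Lengths are in m, angles in rad, forces in N, time in s.
With the tool pointing down it reaches from about 0.325 to 0.9 m from the base axis. Payload 3.5 kg.
Tool frame: the origin (TCP) lies on the centre line of the jaws, within the pads' length; the fingertips stand 22 mm ahead of it and the grasp point (between the pads) lies 3 mm ahead of it; z points along the fingers, y is the line along which they close (so a half turn about z gives the same grasp; the last joint's range is limited). The gripper opens to 85 mm and grips with 20 to 120 N. Pads are 22 mm wide; open, the fingers measure 114 mm over their backs; the gripper's body (76 mm by 85 mm) begins 54 mm behind the grasp point. The pads swing forward as they close: fully open they stand 13 mm farther back than shut.
Start: joints at [-1.217, 0.276, -0.026, 1.268, 0, 1.467], TCP at [0.276, -0.561, 0.253] pointing down, gripper open.
Joint ranges: [-3.12, 3.12], [-0.85, 1.88], [-1.08, 1.24], [-1.95, 2.15], [-1.57, 1.53], [-3.14, 3.14]. Speed limits (rad/s): [2.57, 2.57, 3.14, 3.14, 3.14, 3.14].

### API

Orientations are given as a rotation vector (axis times angle).
In Python, from cell import get_obs, get_image, close_job gives the robot as it stands.
- The arm moves only by the tool move_arm, never from a script. Its argument "deltas" is a list of rows, each a list of 6 numbers: the shift along the tool's x, y, z in a scale on which 1.0 is 800 mm, then the turn, a rotation vector about the tool's x, y, z in shares of 180 degrees (1.0 is 180 degrees). A call has exactly 5 rows; each row is the pose to reach, as a shift and turn from the pose commanded when the call began, along the tool's axes at that moment; what a row does not reach only later rows make up. A row lasts 1/10 s, in which the tool goes at most 50 mm and 8.59 degrees, less where a joint would pass 70% of its speed; a pose out of reach is approached as far as the arm can. No shift or turn number may pass 1 either way. A call with a gripper value outside its range is refused whole. "grip" is the opening, from 0 (shut) to 1 (fully open), set as the call begins (left out, the last holds). The fingers move at their own pace and stop on an object; "newtons" is the grip in N (left out, the last holds). Time passes only in rows, so rows that repeat a pose let the fingers close, or fill a call up. It gives the time, the measured TCP pose, the force, the opening and the grip force at its end, in the units of the state.
- get_obs(): the state, without advancing time (a new reading comes with each control period).
- get_image(name): name is "scene" or "top"; returns a dict with "image" (384x512x3 uint8, red, green, blue), "fov_y" (degrees; the focal length in pixels is half the picture's height over the tangent of half this angle, whatever the lens; pixels are square), "cx", "cy" (the principal point, pixels), "k1" (the pictures are not rectified: a ray, as slopes to the right and down, at radius r is drawn at 1 + k1 r^2 times it, then the intrinsics apply), "R" (3x3) and "t" (3): a world point X has camera coordinates R X + t. Camera axes: x right, y down, z forward; pixel columns grow to the right and rows downward; lengths in m; the calibration is good to about 2 mm. A picture is of the moment at which its call begins. There is no depth.
- close_job(): hands the job in; it is judged then, once.
The state is a dict: "time_s": time; "joints": joint angles; "joint_vel": joint speeds; "effort": joint torques, N m; "tcp_pos": TCP position; "orientation": TCP orientation; "force": force on the tool from outside, world axes, zero at the start; "torque": the same for the moment, N m; "width": finger opening in m; "gripper_force": force on a finger pad.
Only numpy, scipy, OpenCV 4.12 (cv2) and the standard library are available. Lean on these libraries where they do the work, as an engineer would, in place of code of your own. Each camera call takes 0.05 s, during which the arm holds its last target. There are 200 camera calls.

## Working session

There is one attempt and no reset: what is moved stays moved. The work goes in short steps, Python scripts to look and compute and a tool call to move; the robot and the scene stay as the last step left them, time stands still between calls to the robot, and variables do not carry over. Pictures are saved under pics/ and viewed, at most 14 in all, crops included, and the job is handed in when it is done.

Besides the shell and the picture viewer there is one more tool, called after ">>>" as name([rows], argument=value, ...), one row to a line, values as JSON. move_arm: Moves the arm, as the interface text tells. Its arguments: {"type":"object","properties":{"deltas":{"type":"array"},"grip":{"type":"number"},"newtons":{"type":"number"}},"required":["deltas"]}

```bash
mkdir -p pics
cat > h.py <<'E'
import numpy as np, cv2
from cell import get_obs, get_image, close_job
from scipy.spatial.transform import Rotation as Ro
def cam(n):
    d=get_image(n); im=np.asarray(d["image"]); f=im.shape[0]/2/np.tan(np.radians(d["fov_y"])/2)
    d["f"]=f; d["R"]=np.array(d["R"]); d["t"]=np.array(d["t"]); d["C"]=-d["R"].T@d["t"]; return d
def ray(d,u,v):
    a=np.array([(u-d["cx"])/d["f"],(v-d["cy"])/d["f"]]); s=a.copy()
    for _ in range(30): s=a/(1+d["k1"]*(s@s))
    return d["R"].T@np.array([s[0],s[1],1.])
def onz(d,u,v,z):
    r=ray(d,u,v); return d["C"]+r*(z-d["C"][2])/r[2]
def proj(d,X):
    c=d["R"]@np.asarray(X,float)+d["t"]; s=c[:2]/c[2]; s=s*(1+d["k1"]*(s@s)); return s*d["f"]+[d["cx"],d["cy"]]
def save(d,n,box=None,k=1):
    im=np.asarray(d["image"])[:,:,::-1]
    if box: im=im[box[1]:box[3],box[0]:box[2]]
    cv2.imwrite("pics/"+n,cv2.resize(im,None,fx=k,fy=k,interpolation=cv2.INTER_CUBIC))
E
python3 - <<'E'
from h import *
for n in("top","scene"):
    d=cam(n); save(d,n+"0.png",k=1.5); print(n,d["f"],d["cx"],d["cy"],d["k1"],d["C"].round(3),d["R"].round(2).tolist())
o=get_obs(); print(o)
print(Ro.from_rotvec(o["orientation"]).as_matrix().round(3))
E
```

```text
top 455.25895057356365 245.171657779753 188.13656093569514 -0.07061728500553527 [0.436 0.056 1.056] [[-0.01, -1.0, -0.01], [-1.0, 0.01, -0.08], [0.08, 0.01, -1.0]]
scene 401.5335993089235 251.1284818851716 192.35701383637985 -0.04274010121483466 [0.178 0.778 0.698] [[-0.88, -0.47, 0.02], [-0.31, 0.55, -0.78], [0.36, -0.69, -0.63]]
{'time_s': 0.1, 'joints': array([-1.21741426e+00,  2.77067458e-01, -2.77458824e-02,  1.26801542e+00,
       -3.52412893e-05,  1.46738264e+00]), 'joint_vel': array([-0.00054251, -0.00067072,  0.00246196, -0.00083496,  0.00047651,
        0.00020135]), 'effort': array([ 4.12107593e-04, -4.46707964e+01,  2.96128517e+01,  8.44903174e-03,
       -1.09068144e-04, -2.19915606e-06]), 'tcp_pos': array([ 0.27541391, -0.56030084,  0.25226394]), 'orientation': array([-3.05804675e+00, -7.10855375e-01,  4.52613998e-04]), 'force': array([ 0.82467429, -0.54077955,  0.33177566]), 'torque': array([ 0.02019848, -0.0269154 ,  0.00850242]), 'gripper_force': 0.0, 'width': 0.08547534236351326}
[[ 0.897  0.441 -0.001]
 [ 0.441 -0.897  0.002]
 [ 0.    -0.002 -1.   ]]
```

View pics/top0.png

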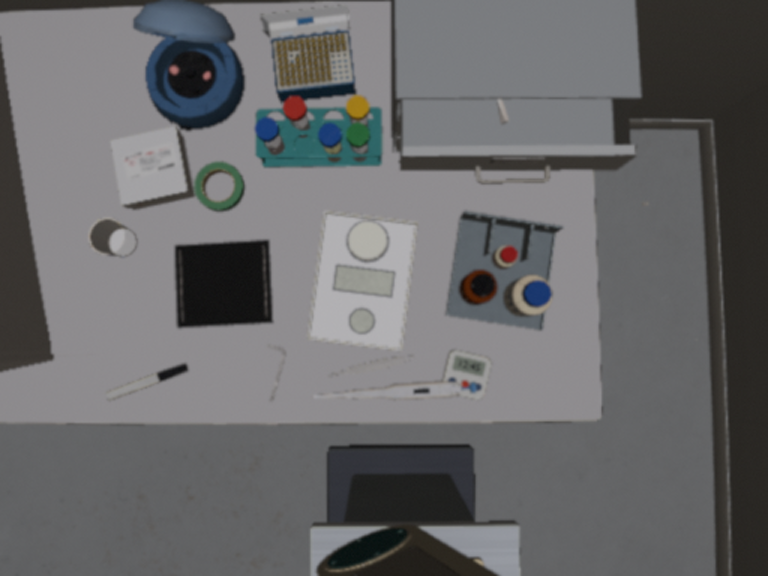

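View pics/scene0.png

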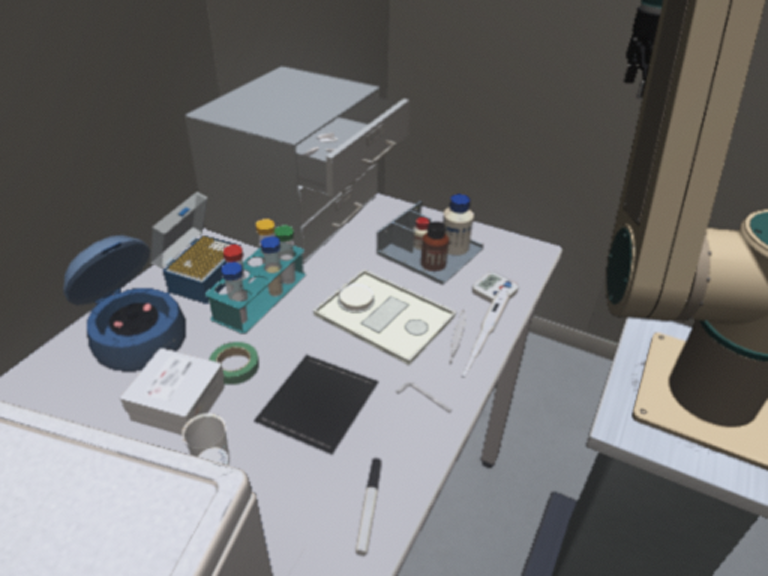

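Run:
```python
from h import *
T=cam("top");S=cam("scene")
save(T,"top_crop.png",(190,130,390,250),4); save(S,"scene_crop.png",(200,120,340,250),5)
def blob(d,box,f):
    im=np.asarray(d["image"]).astype(int); m=np.zeros(im.shape[:2],np.uint8)
    x0,y0,x1,y1=box; m[y0:y1,x0:x1]=f(im[y0:y1,x0:x1])
    n,l,s,c=cv2.connectedComponentsWithStats(m); k=1+np.argmax(s[1:,4]); return c[k],s[k]
red=lambda p:(p[...,0]>100)&(p[...,1]<70)
blue=lambda p:(p[...,2]>70)&(p[...,0]<60)&(p[...,2]>p[...,0]*1.8)
blk=lambda p:p.max(-1)<35
brn=lambda p:(p[...,0]>p[...,2]*1.8+10)&(p[...,0]<120)
for n,f,bt,bs,z in[("small",red,(325,160,350,180),(270,140,292,158),.064),("tall",blue,(340,180,370,205),(290,125,320,145),.112),
   ("amber",blk,(310,180,332,200),(282,146,300,160),.088)]:
    ct,st=blob(T,bt,f);cs,ss=blob(S,bs,f)
    a,b=ray(T,*ct)[:2],ray(S,*cs)[:2]
    k=np.linalg.solve(np.c_[a,-b],S["C"][:2]-T["C"][:2])
    print(n,ct.round(1),st,cs.round(1),ss,"onz",onz(T,*ct,z)[:2].round(4),onz(S,*cs,z)[:2].round(4),"x",(T["C"][:2]+k[0]*a).round(4))
```

```text
small [339.2 169. ] [334 164  11  11  91] [281.4 147.2] [278 145   8   5  32] onz [ 0.5553 -0.1396] [ 0.5576 -0.1396] x [ 0.5624 -0.1513]
tall [357.9 195.3] [350 188  17  16 217] [306.4 132.8] [301 129  12   8  75] onz [ 0.4943 -0.1678] [ 0.4986 -0.1741] x [ 0.4872 -0.1405]Traceback (most recent call last):
  File "<stdin>", line 14, in <module>
  File "<stdin>", line 7, in blob
    return _wrapfunc(a, 'argmax', axis=axis, out=out, **kwds)
    return bound(*args, **kwds)
ValueError: attempt to get argmax of an empty sequence
```

View pics/top_crop.png

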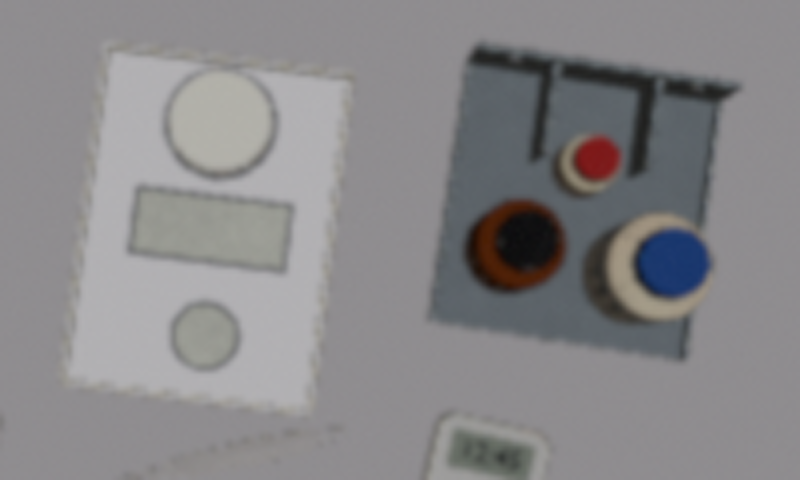

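View pics/scene_crop.png

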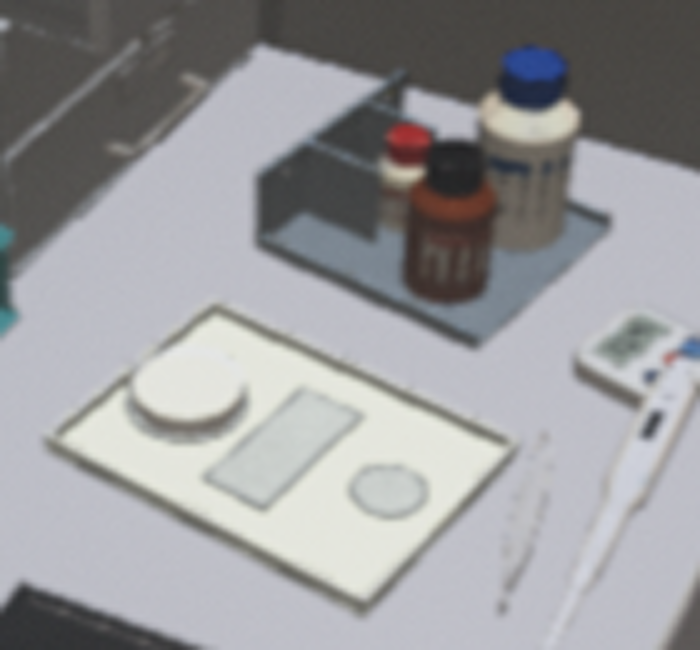

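Run:
```python
from h import *
T=cam("top");S=cam("scene")
P={}
for n,uv,z in[("small",(339.3,169.1),.066),("tall",(358.3,195.7),.118),("amber",(322.5,190.2),.093)]:
    P[n]=onz(T,*uv,z)[:2]; print(n,P[n].round(4))
print("dist AT",np.linalg.norm(P["tall"]-P["amber"]),"S-mid",np.linalg.norm(P["small"]-(P["tall"]+P["amber"])/2))
yv=P["amber"]-P["tall"]; print("stand yaw from bottles",np.degrees(np.arctan2(-yv[0],yv[1])))
fl,fr=onz(T,190+430/4,130+318/4,.004),onz(T,190+685/4,130+358/4,.004); e=fl-fr
print("front edge",fl[:2].round(3),fr[:2].round(3),np.linalg.norm(e),"yaw",np.degrees(np.arctan2(-e[0],e[1])))
ps=np.radians(-9)
# mat
im=np.asarray(T["image"]).astype(int); m=np.zeros(im.shape[:2],np.uint8); m[155:222,110:190]=im[155:222,110:190].max(-1)<45
c,_=cv2.findContours(m,0,2); q=cv2.minAreaRect(max(c,key=cv2.contourArea))
w=np.array([onz(T,*p,.002)[:2] for p in cv2.boxPoints(q)]); print("mat",w.mean(0).round(4),w.round(3).tolist())
# dark outline of ring
for d,box,g in((T,(225,195,258,230),(241.2,213.8)),(S,(262,205,294,232),(277.8,218))):
    g0=cv2.cvtColor(np.asarray(d["image"]),cv2.COLOR_RGB2GRAY); x0,y0,x1,y1=box; r=g0[y0:y1,x0:x1]
    th,b=cv2.threshold(r,0,255,cv2.THRESH_BINARY_INV+cv2.THRESH_OTSU)
    c,_=cv2.findContours(b,0,1); c=[k for k in c if abs(cv2.pointPolygonTest(k,(g[0]-x0,g[1]-y0),True))<30 and cv2.pointPolygonTest(k,(g[0]-x0,g[1]-y0),False)>0]
    k=max(c,key=cv2.contourArea); (cu,cv_),ax,_=cv2.fitEllipse(k)
    print("ring",th,(cu+x0,cv_+y0),ax,onz(d,cu+x0,cv_+y0,.003).round(4))
    # diameters
    pts=np.array([onz(d,a[0][0]+x0,a[0][1]+y0,.003)[:2] for a in k]); print(cv2.minEnclosingCircle(pts.astype(np.float32)))
print("drawer handle",onz(T,341,120,.25),onz(T,341,120,.1))
```

```text
small [ 0.555  -0.1395]
tall [ 0.4931 -0.1673]
amber [ 0.507  -0.0973]
dist AT 0.07137607687973724 S-mid 0.05540497187156322
stand yaw from bottles -11.25507749030311
front edge [ 0.469 -0.053] [ 0.445 -0.2  ] 0.1491536014974405 yaw -9.480081659142723
mat [0.5209 0.294 ] [[0.58, 0.371], [0.586, 0.225], [0.462, 0.218], [0.455, 0.362]]
ring 161.0 (240.8217077255249, 213.47512817382812) (17.518741607666016, 18.113250732421875) [0.4614 0.0783 0.003 ]
((0.46139419078826904, 0.07848802208900452), 0.021851610392332077)
ring 207.0 (277.21908473968506, 217.896258354187) (10.34952449798584, 16.394811630249023) [0.4637 0.0788 0.003 ]
((0.4642297625541687, 0.07804220169782639), 0.021541783586144447)
drawer handle [ 0.62193952 -0.10867634  0.25      ] [ 0.65648617 -0.13932761  0.1       ]
```

The rows are not in the units I measure in: shifts go in shares of 800 mm and turns go in shares of 180 degrees. I convert before sending: 184 mm / 800 = 0.23, -129 mm / 800 = -0.1613, -27 degrees / 180 = -0.15.

>>> move_arm([
  [0.0463, -0.0325, 0, 0, 0, -0.03],
  [0.0925, -0.065, 0, 0, 0, -0.06],
  [0.1375, -0.0963, 0, 0, 0, -0.09],
  [0.1838, -0.1288, 0, 0, 0, -0.12],
  [0.23, -0.1613, 0, 0, 0, -0.15],
], grip=0.87, newtons=40)

```text
time_s: 0.8
tcp_pos: [0.3844, -0.3625, 0.2534]
orientation: [2.807, 1.411, 0.0]
force: [0.4, -0.4, -0.1]
width: 0.0744
gripper_force: 0.0
```

To row units: 222 mm / 800 = 0.2775, 178 mm / 800 = 0.2225, -27.3 degrees / 180 = -0.1517.

>>> move_arm([
  [0.055, -0.0075, 0, 0, 0, -0.0306],
  [0.1113, -0.015, 0, 0, 0, -0.0611],
  [0.1675, -0.0238, 0, 0, 0, -0.0911],
  [0.2225, -0.0313, 0, 0, 0, -0.1217],
  [0.2775, -0.0388, 0, 0, 0, -0.1517],
])

```text
time_s: 1.3
tcp_pos: [0.4928, -0.166, 0.2535]
orientation: [2.394, 2.034, 0.0]
force: [0.7, -0.7, -0.2]
width: 0.0743
gripper_force: 0.0
```

```bash
cat >> h.py <<'E'
def st():
    o=get_obs(); R=Ro.from_rotvec(o["orientation"]).as_matrix()
    print("t",round(o["time_s"],2),"tcp",o["tcp_pos"].round(4),"yaw",np.degrees(np.arctan2(R[1,1],R[0,1])).round(2),"tilt",np.degrees(np.arccos(-R[2,2])).round(2),"F",o["force"].round(1),"w",round(o["width"],4),"gf",round(o["gripper_force"],1),"j",o["joints"].round(2)); return o,R
def go(x,y,z,yaw=None):
    o,R=st(); d=R.T@(np.array([x,y,z])-o["tcp_pos"])*1000
    cur=np.degrees(np.arctan2(R[1,1],R[0,1])); print("delta",d.round(1),"rz",0 if yaw is None else round(cur-yaw,2))
E
python3 -c "
from h import *
go(.493,-.167,.25,-9.5)
d=cam('top'); save(d,'top1.png',(240,60,440,260),3)"
```

```text
t 1.3 tcp [ 0.4928 -0.166   0.2535] yaw -9.3 tilt 0.04 F [ 0.7 -0.7 -0.2] w 0.0743 gf 0.0 j [-0.45  0.09 -0.25  1.23 -0.    1.28]
delta [-1.   0.4  3.5] rz 0.2
```

View pics/top1.png

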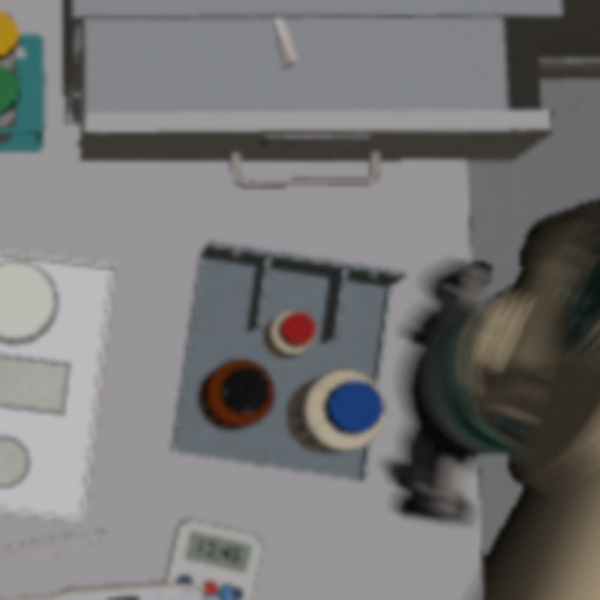

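```bash
python3 -c "
from h import *
go(.493,-.167,.25,-9.5)
d=cam('top'); print(proj(d,[.493,-.167,.25]),proj(d,[.493,-.167,.23])); save(d,'top2.png',(240,60,440,260),3)"
```

```text
t 1.35 tcp [ 0.4952 -0.1608  0.2535] yaw -8.83 tilt 0.33 F [ 1.1  3.6 -0.7] w 0.0741 gf 0.0 j [-0.44  0.09 -0.25  1.23  0.01  1.28]
delta [-6.5 -1.2  3.5] rz 0.67
[375.56795683 191.08840456] [372.58155339 191.8865412 ]
```

View pics/top2.png

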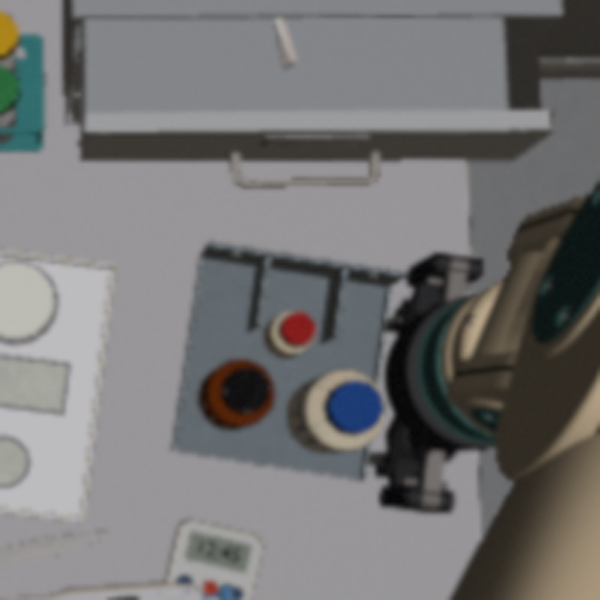

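To row units: 95 mm / 800 = 0.1188, 70 mm / 800 = 0.0875.

>>> move_arm([
  [0, 0, 0, 0, 0, 0],
  [0, 0, 0.0188, 0, 0, 0],
  [0, 0, 0.05, 0, 0, 0],
  [0, 0, 0.0875, 0, 0, 0],
  [0, 0, 0.1188, 0, 0, 0],
])

```text
time_s: 1.9
tcp_pos: [0.4912, -0.1691, 0.1571]
orientation: [-2.401, -2.026, 0.001]
force: [-0.4, 0.3, -0.2]
width: 0.074
gripper_force: 0.0
```

To row units: 73 mm / 800 = 0.0913, 66 mm / 800 = 0.0825.

>>> move_arm([
  [0, 0, 0.025, 0, 0, 0],
  [0, 0, 0.05, 0, 0, 0],
  [0, 0, 0.0688, 0, 0, 0],
  [0, 0, 0.0825, 0, 0, 0],
  [0, 0, 0.0913, 0, 0, 0],
])

```text
time_s: 2.4
tcp_pos: [0.4914, -0.1686, 0.0845]
orientation: [-2.4, -2.026, 0.001]
force: [1.1, 0.1, -0.2]
width: 0.0742
gripper_force: 0.0
```

>>> move_arm([
  [0, 0, 0, 0, 0, 0],
  [0, 0, 0, 0, 0, 0],
  [0, 0, 0, 0, 0, 0],
  [0, 0, 0, 0, 0, 0],
  [0, 0, 0, 0, 0, 0],
])

```text
time_s: 2.9
tcp_pos: [0.4926, -0.1678, 0.0859]
orientation: [2.397, 2.029, 0.001]
force: [-0.2, -0.4, 0.8]
width: 0.0742
gripper_force: 0.0
```

```bash
python3 -c "
from h import *
st()
d=cam('scene'); save(d,'sc1.png',(230,70,380,200),5)"
```

```text
t 2.9 tcp [ 0.4926 -0.1678  0.0859] yaw -9.52 tilt 0.06 F [-0.2 -0.4  0.8] w 0.0742 gf 0.0 j [-0.45  0.24 -0.46  0.87 -0.    1.28]
```

View pics/sc1.png

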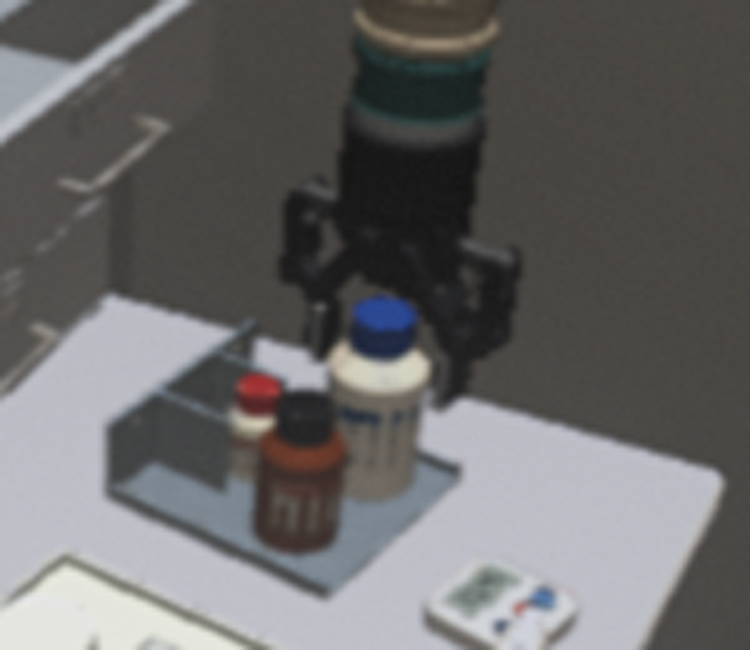

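>>> move_arm([
  [0, 0, 0, 0, 0, 0],
  [0, 0, 0, 0, 0, 0],
  [0, 0, 0, 0, 0, 0],
  [0, 0, 0, 0, 0, 0],
  [0, 0, 0, 0, 0, 0],
], grip=0.4, newtons=40)

```text
time_s: 3.45
tcp_pos: [0.4933, -0.1681, 0.086]
orientation: [2.397, 2.028, 0.002]
force: [2.8, -0.4, 4.2]
width: 0.0572
gripper_force: 42.8
```

To row units: -20 mm / 800 = -0.025, -16 mm / 800 = -0.02.

>>> move_arm([
  [0, 0, -0.0025, 0, 0, 0],
  [0, 0, -0.0063, 0, 0, 0],
  [0, 0, -0.0125, 0, 0, 0],
  [0, 0, -0.02, 0, 0, 0],
  [0, 0, -0.025, 0, 0, 0],
])

```text
time_s: 3.95
tcp_pos: [0.492, -0.1677, 0.1057]
orientation: [-2.398, -2.029, 0.0]
force: [0.0, 0.0, -2.9]
width: 0.0576
gripper_force: 42.7
```

```bash
python3 -c "
from h import *
st()"
```

```text
t 3.95 tcp [ 0.492  -0.1677  0.1057] yaw -9.53 tilt 0.01 F [ 0.   0.  -2.9] w 0.0576 gf 42.7 j [-0.45  0.22 -0.44  0.91 -0.    1.28]
```

To row units: -107 mm / 800 = -0.1338, -95 mm / 800 = -0.1188.

>>> move_arm([
  [0, 0, -0.0188, 0, 0, 0],
  [0, 0, -0.05, 0, 0, 0],
  [0, 0, -0.0875, 0, 0, 0],
  [0, 0, -0.1188, 0, 0, 0],
  [0, 0, -0.1338, 0, 0, 0],
])

```text
time_s: 4.45
tcp_pos: [0.4934, -0.1684, 0.2153]
orientation: [2.395, 2.027, 0.003]
force: [0.4, -0.2, -2.8]
width: 0.0576
gripper_force: 43.1
```

>>> move_arm([
  [0.0125, -0.0013, -0.0038, 0, 0, 0],
  [0.0375, -0.0044, -0.005, 0, 0, 0],
  [0.0775, -0.0088, -0.005, 0, 0, 0],
  [0.1225, -0.0138, -0.005, 0, 0, 0],
  [0.17, -0.0194, -0.005, 0, 0, 0],
])

```text
time_s: 4.95
tcp_pos: [0.498, -0.0292, 0.2146]
orientation: [-2.397, -2.027, 0.003]
force: [1.7, 0.2, -3.9]
width: 0.0574
gripper_force: 43.1
```

To row units: 200 mm / 800 = 0.25, 160 mm / 800 = 0.2.

>>> move_arm([
  [0.05, -0.0058, 0, 0, 0, 0],
  [0.1, -0.0115, 0, 0, 0, 0],
  [0.15, -0.0173, 0, 0, 0, 0],
  [0.2, -0.023, 0, 0, 0, 0],
  [0.25, -0.0285, 0, 0, 0, 0],
])

```text
time_s: 5.45
tcp_pos: [0.5081, 0.172, 0.2145]
orientation: [-2.396, -2.029, 0.004]
force: [0.9, -0.8, -3.5]
width: 0.0578
gripper_force: 43.1
```

To row units: 158 mm / 800 = 0.1975, 142 mm / 800 = 0.1775.

>>> move_arm([
  [0.05, -0.0058, 0, 0, 0, 0],
  [0.0975, -0.0111, 0, 0, 0, 0],
  [0.1425, -0.0163, 0, 0, 0, 0],
  [0.1775, -0.0203, 0, 0, 0, 0],
  [0.1975, -0.0226, 0, 0, 0, 0],
])

```text
time_s: 5.95
tcp_pos: [0.5167, 0.331, 0.2143]
orientation: [-2.395, -2.031, 0.005]
force: [-0.3, -0.5, -2.6]
width: 0.0576
gripper_force: 43.1
```

```bash
python3 -c "
from h import *
go(.519,.330,.085,-9.5)"
```

```text
t 5.95 tcp [0.5167 0.331  0.2143] yaw -9.39 tilt 0.18 F [-0.3 -0.5 -2.6] w 0.0576 gf 43.1 j [ 0.46  0.28 -0.1   1.19  0.    2.2 ]
delta [ -0.4   2.9 129.3] rz 0.11
```

To row units: 98 mm / 800 = 0.1225, 80 mm / 800 = 0.1.

>>> move_arm([
  [0, 0, 0.01, 0, 0, 0],
  [0, 0, 0.035, 0, 0, 0],
  [0, 0, 0.0688, 0, 0, 0],
  [0, 0, 0.1, 0, 0, 0],
  [0, 0, 0.1225, 0, 0, 0],
])

```text
time_s: 6.45
tcp_pos: [0.5163, 0.3264, 0.1151]
orientation: [-2.399, -2.027, 0.008]
force: [0.0, 0.5, -2.8]
width: 0.0572
gripper_force: 43.2
```

>>> move_arm([
  [0, 0, 0.015, 0, 0, 0],
  [0, 0, 0.0263, 0, 0, 0],
  [0, 0, 0.0338, 0, 0, 0],
  [0, 0, 0.0388, 0, 0, 0],
  [0, 0, 0.0413, 0, 0, 0],
])

```text
time_s: 6.95
tcp_pos: [0.5187, 0.3289, 0.0856]
orientation: [2.398, 2.029, 0.001]
force: [0.6, 0.1, -3.3]
width: 0.0573
gripper_force: 43.2
```

>>> move_arm([
  [0, 0, 0, 0, 0, 0],
  [0, 0, 0, 0, 0, 0],
  [0, 0, 0, 0, 0, 0],
  [0, 0, 0, 0, 0, 0],
  [0, 0, 0, 0, 0, 0],
])

```text
time_s: 7.45
tcp_pos: [0.5184, 0.3289, 0.0855]
orientation: [2.398, 2.029, 0.001]
force: [0.7, -0.5, -3.9]
width: 0.0574
gripper_force: 43.2
```

```bash
python3 -c "
from h import *
st()"
```

```text
t 7.45 tcp [0.5184 0.3289 0.0855] yaw -9.52 tilt 0.02 F [ 0.7 -0.5 -3.9] w 0.0574 gf 43.2 j [ 0.46  0.39 -0.25  0.93  0.    2.2 ]
```

To row units: 2 mm / 800 = 0.0025, 1.5 mm / 800 = 0.0019.

>>> move_arm([
  [0, 0, 0.0006, 0, 0, 0],
  [0, 0, 0.0013, 0, 0, 0],
  [0, 0, 0.0019, 0, 0, 0],
  [0, 0, 0.0025, 0, 0, 0],
  [0, 0, 0.0025, 0, 0, 0],
])

```text
time_s: 7.95
tcp_pos: [0.5184, 0.329, 0.084]
orientation: [-2.398, -2.029, -0.001]
force: [-1.8, 0.3, 3.0]
width: 0.0575
gripper_force: 42.7
```

```bash
python3 -c "
from h import *
st()"
```

```text
t 7.95 tcp [0.5184 0.329  0.084 ] yaw -9.52 tilt 0.03 F [-1.8  0.3  3. ] w 0.0575 gf 42.7 j [ 0.46  0.39 -0.25  0.93  0.    2.2 ]
```

>>> move_arm([
  [0, 0, 0, 0, 0, 0],
  [0, 0, 0, 0, 0, 0],
  [0, 0, 0, 0, 0, 0],
  [0, 0, 0, 0, 0, 0],
  [0, 0, 0, 0, 0, 0],
], grip=0.87)

```text
time_s: 8.45
tcp_pos: [0.5183, 0.3288, 0.0833]
orientation: [2.398, 2.029, 0.0]
force: [-0.3, 0.3, 0.7]
width: 0.0743
gripper_force: 0.0
```

To row units: -137 mm / 800 = -0.1713, -115 mm / 800 = -0.1438.

>>> move_arm([
  [0, 0, -0.0125, 0, 0, 0],
  [0, 0, -0.0438, 0, 0, 0],
  [0, 0, -0.0938, 0, 0, 0],
  [0, 0, -0.1438, 0, 0, 0],
  [0, 0, -0.1713, 0, 0, 0],
])

```text
time_s: 8.95
tcp_pos: [0.5199, 0.3297, 0.2252]
orientation: [2.397, 2.028, 0.009]
force: [0.7, 1.5, -0.1]
width: 0.074
gripper_force: 0.0
```

To row units: -156 mm / 800 = -0.195, 1.5 mm / 800 = 0.0019.

>>> move_arm([
  [-0.015, 0.0019, 0, 0, 0, 0],
  [-0.045, 0.0063, 0, 0, 0, 0],
  [-0.095, 0.0131, 0, 0, 0, 0],
  [-0.145, 0.02, 0, 0, 0, 0],
  [-0.195, 0.027, 0, 0, 0, 0],
], grip=0.75)

```text
time_s: 9.45
tcp_pos: [0.5125, 0.1694, 0.2192]
orientation: [-2.397, -2.029, 0.003]
force: [1.0, -1.0, -0.9]
width: 0.0642
gripper_force: 0.0
```

To row units: -167 mm / 800 = -0.2088, -144 mm / 800 = -0.18.

>>> move_arm([
  [-0.05, 0.0069, 0, 0, 0, 0],
  [-0.1, 0.0138, 0, 0, 0, 0],
  [-0.145, 0.02, 0, 0, 0, 0],
  [-0.18, 0.025, 0, 0, 0, 0],
  [-0.2088, 0.0288, 0, 0, 0, 0],
])

```text
time_s: 9.95
tcp_pos: [0.5074, 0.0008, 0.2194]
orientation: [-2.399, -2.027, 0.002]
force: [-0.4, 0.1, 0.3]
width: 0.0642
gripper_force: 0.0
```

To row units: -100 mm / 800 = -0.125, -94 mm / 800 = -0.1175.

>>> move_arm([
  [-0.035, 0.005, 0, 0, 0, 0],
  [-0.07, 0.01, 0, 0, 0, 0],
  [-0.1, 0.0138, 0, 0, 0, 0],
  [-0.1175, 0.0163, 0, 0, 0, 0],
  [-0.125, 0.0175, 0, 0, 0, 0],
])

```text
time_s: 10.45
tcp_pos: [0.5053, -0.0991, 0.2196]
orientation: [-2.399, -2.026, 0.001]
force: [1.2, 0.5, -0.4]
width: 0.0641
gripper_force: 0.0
```

```bash
python3 -c "
from h import *
go(.507,-.0975,.064,-9.5)
d=cam('top'); save(d,'top3.png',k=1.5)"
```

```text
t 10.45 tcp [ 0.5053 -0.0991  0.2196] yaw -9.63 tilt 0.08 F [ 1.2  0.5 -0.4] w 0.0641 gf 0.0 j [-0.32  0.1  -0.31  1.16  0.    1.42]
delta [  1.9   1.6 155.6] rz -0.13
```

View pics/top3.png

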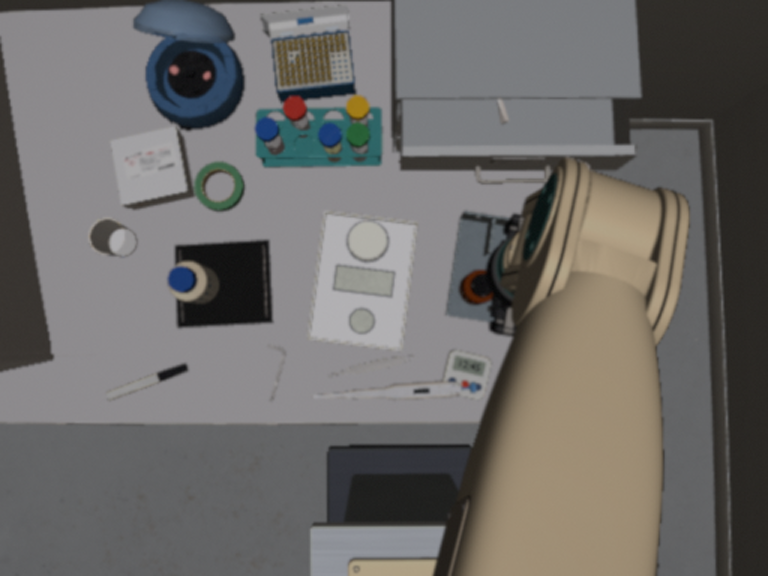

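To row units: 103 mm / 800 = 0.1288, 85 mm / 800 = 0.1063.

>>> move_arm([
  [0, 0, 0.0125, 0, 0, 0],
  [0, 0, 0.0375, 0, 0, 0],
  [0, 0, 0.075, 0, 0, 0],
  [0, 0, 0.1063, 0, 0, 0],
  [0, 0, 0.1288, 0, 0, 0],
])

```text
time_s: 11.0
tcp_pos: [0.5045, -0.0963, 0.1147]
orientation: [-2.394, -2.029, 0.002]
force: [0.3, 0.4, -0.3]
width: 0.0641
gripper_force: 0.0
```

To row units: 53 mm / 800 = 0.0663, 50 mm / 800 = 0.0625.

>>> move_arm([
  [0, 0, 0.0188, 0, 0, 0],
  [0, 0, 0.0375, 0, 0, 0],
  [0, 0, 0.0525, 0, 0, 0],
  [0, 0, 0.0625, 0, 0, 0],
  [0, 0, 0.0663, 0, 0, 0],
])

```text
time_s: 11.5
tcp_pos: [0.5054, -0.0973, 0.0632]
orientation: [-2.396, -2.029, 0.001]
force: [0.1, -0.8, 0.4]
width: 0.0641
gripper_force: 0.0
```

>>> move_arm([
  [0, 0, 0, 0, 0, 0],
  [0, 0, 0, 0, 0, 0],
  [0, 0, 0, 0, 0, 0],
  [0, 0, 0, 0, 0, 0],
  [0, 0, 0, 0, 0, 0],
])

```text
time_s: 12.0
tcp_pos: [0.5064, -0.0982, 0.0647]
orientation: [2.398, 2.029, 0.001]
force: [-0.3, -0.6, 0.4]
width: 0.0637
gripper_force: 0.0
```

```bash
python3 -c "
from h import *
st()"
```

```text
t 12.0 tcp [ 0.5064 -0.0982  0.0647] yaw -9.53 tilt 0.05 F [-0.3 -0.6  0.4] w 0.0637 gf 0.0 j [-0.32  0.26 -0.49  0.82  0.    1.42]
```

>>> move_arm([
  [0, 0, 0, 0, 0, 0],
  [0, 0, 0, 0, 0, 0],
  [0, 0, 0, 0, 0, 0],
  [0, 0, 0, 0, 0, 0],
  [0, 0, 0, 0, 0, 0],
], grip=0.35, newtons=40)

```text
time_s: 12.5
tcp_pos: [0.507, -0.0983, 0.065]
orientation: [2.397, 2.028, 0.002]
force: [1.3, 0.8, 5.8]
width: 0.0491
gripper_force: 41.5
```

To row units: -20 mm / 800 = -0.025, -16 mm / 800 = -0.02.

>>> move_arm([
  [0, 0, -0.0025, 0, 0, 0],
  [0, 0, -0.0063, 0, 0, 0],
  [0, 0, -0.0125, 0, 0, 0],
  [0, 0, -0.02, 0, 0, 0],
  [0, 0, -0.025, 0, 0, 0],
])

```text
time_s: 13.0
tcp_pos: [0.506, -0.098, 0.0847]
orientation: [-2.398, -2.029, 0.0]
force: [0.2, -0.4, -1.3]
width: 0.0491
gripper_force: 41.6
```

```bash
python3 -c "
from h import *
st()"
```

```text
t 13.0 tcp [ 0.506  -0.098   0.0847] yaw -9.53 tilt 0.0 F [ 0.2 -0.4 -1.3] w 0.0491 gf 41.6 j [-0.32  0.24 -0.47  0.87 -0.    1.42]
```

To row units: -131 mm / 800 = -0.1638, -113 mm / 800 = -0.1413.

>>> move_arm([
  [0, 0, -0.0188, 0, 0, 0],
  [0, 0, -0.0563, 0, 0, 0],
  [0, 0, -0.1, 0, 0, 0],
  [0, 0, -0.1413, 0, 0, 0],
  [0, 0, -0.1638, 0, 0, 0],
])

```text
time_s: 13.5
tcp_pos: [0.5075, -0.0985, 0.2188]
orientation: [2.395, 2.027, 0.004]
force: [0.6, -0.1, -2.4]
width: 0.0491
gripper_force: 41.9
```

To row units: 136 mm / 800 = 0.17, 98 mm / 800 = 0.1225.

>>> move_arm([
  [0.0125, -0.0013, 0, 0, 0, 0],
  [0.0375, -0.0044, 0, 0, 0, 0],
  [0.0775, -0.0091, 0, 0, 0, 0],
  [0.1225, -0.0144, 0, 0, 0, 0],
  [0.17, -0.02, 0, 0, 0, 0],
])

```text
time_s: 14.0
tcp_pos: [0.5114, 0.0404, 0.2136]
orientation: [-2.397, -2.027, 0.003]
force: [0.3, 0.7, -1.8]
width: 0.0493
gripper_force: 41.9
```

To row units: 154 mm / 800 = 0.1925, 132 mm / 800 = 0.165.

>>> move_arm([
  [0.0475, -0.0056, 0, 0, 0, 0],
  [0.0925, -0.0109, 0, 0, 0, 0],
  [0.1325, -0.0155, 0, 0, 0, 0],
  [0.165, -0.0194, 0, 0, 0, 0],
  [0.1925, -0.0225, 0, 0, 0, 0],
])

```text
time_s: 14.5
tcp_pos: [0.5189, 0.1956, 0.2134]
orientation: [-2.395, -2.03, 0.004]
force: [-0.3, -0.4, -1.5]
width: 0.0491
gripper_force: 41.9
```

To row units: 53 mm / 800 = 0.0663, 51 mm / 800 = 0.0638.

>>> move_arm([
  [0.0238, -0.0025, 0, 0, 0, 0],
  [0.0425, -0.005, 0, 0, 0, 0],
  [0.0563, -0.0063, 0, 0, 0, 0],
  [0.0638, -0.0075, 0, 0, 0, 0],
  [0.0663, -0.0078, 0, 0, 0, 0],
])

```text
time_s: 15.0
tcp_pos: [0.523, 0.2472, 0.2149]
orientation: [-2.398, -2.029, 0.001]
force: [0.2, -0.6, -1.9]
width: 0.0491
gripper_force: 41.9
```

```bash
python3 -c "
from h import *
go(.5235,.247,.063,-9.5)"
```

```text
t 15.0 tcp [0.523  0.2472 0.2149] yaw -9.51 tilt 0.04 F [ 0.2 -0.6 -1.9] w 0.0491 gf 41.9 j [ 0.33  0.22 -0.18  1.17 -0.    2.07]
delta [  0.    0.6 151.9] rz -0.01
```

Lower to just above contact, then by force.

To row units: 115 mm / 800 = 0.1438, 95 mm / 800 = 0.1188.

>>> move_arm([
  [0, 0, 0.0125, 0, 0, 0],
  [0, 0, 0.0438, 0, 0, 0],
  [0, 0, 0.085, 0, 0, 0],
  [0, 0, 0.1188, 0, 0, 0],
  [0, 0, 0.1438, 0, 0, 0],
])

```text
time_s: 15.5
tcp_pos: [0.5217, 0.2454, 0.0976]
orientation: [-2.399, -2.027, 0.005]
force: [-0.1, 0.0, -0.8]
width: 0.0494
gripper_force: 41.9
```

To row units: 35 mm / 800 = 0.0438, 34.5 mm / 800 = 0.0431.

>>> move_arm([
  [0, 0, 0.0175, 0, 0, 0],
  [0, 0, 0.03, 0, 0, 0],
  [0, 0, 0.0388, 0, 0, 0],
  [0, 0, 0.0431, 0, 0, 0],
  [0, 0, 0.0438, 0, 0, 0],
])

```text
time_s: 16.0
tcp_pos: [0.5235, 0.2469, 0.0655]
orientation: [2.398, 2.029, 0.001]
force: [-0.5, 1.1, -2.1]
width: 0.0489
gripper_force: 41.9
```

To row units: 2 mm / 800 = 0.0025, 1.5 mm / 800 = 0.0019.

>>> move_arm([
  [0, 0, 0.0006, 0, 0, 0],
  [0, 0, 0.0013, 0, 0, 0],
  [0, 0, 0.0019, 0, 0, 0],
  [0, 0, 0.0025, 0, 0, 0],
  [0, 0, 0.0025, 0, 0, 0],
])

```text
time_s: 16.5
tcp_pos: [0.5232, 0.2469, 0.0634]
orientation: [2.398, 2.029, 0.0]
force: [-0.0, -0.4, -1.2]
width: 0.049
gripper_force: 41.9
```

```bash
python3 -c "
from h import *
st()"
```

```text
t 16.5 tcp [0.5232 0.2469 0.0634] yaw -9.52 tilt 0.01 F [-0.  -0.4 -1.2] w 0.049 gf 41.9 j [ 0.33  0.36 -0.35  0.86  0.    2.07]
```

To row units: 1.5 mm / 800 = 0.0019, 1.2 mm / 800 = 0.0015.

>>> move_arm([
  [0, 0, 0.0005, 0, 0, 0],
  [0, 0, 0.001, 0, 0, 0],
  [0, 0, 0.0015, 0, 0, 0],
  [0, 0, 0.0019, 0, 0, 0],
  [0, 0, 0.0019, 0, 0, 0],
])

```text
time_s: 17.0
tcp_pos: [0.5233, 0.2469, 0.0629]
orientation: [2.398, 2.029, 0.0]
force: [-2.9, -0.9, 6.9]
width: 0.0495
gripper_force: 42.6
```

>>> move_arm([
  [0, 0, 0, 0, 0, 0],
  [0, 0, 0, 0, 0, 0],
  [0, 0, 0, 0, 0, 0],
  [0, 0, 0, 0, 0, 0],
  [0, 0, 0, 0, 0, 0],
], grip=0.75)

```text
time_s: 17.5
tcp_pos: [0.5231, 0.2469, 0.0617]
orientation: [-2.398, -2.029, 0.0]
force: [0.5, 0.2, -0.9]
width: 0.0641
gripper_force: 0.0
```

To row units: -150 mm / 800 = -0.1875, -125 mm / 800 = -0.1563.

>>> move_arm([
  [0, 0, -0.0125, 0, 0, 0],
  [0, 0, -0.0438, 0, 0, 0],
  [0, 0, -0.1, 0, 0, 0],
  [0, 0, -0.1563, 0, 0, 0],
  [0, 0, -0.1875, 0, 0, 0],
])

```text
time_s: 18.0
tcp_pos: [0.5251, 0.2475, 0.2169]
orientation: [2.396, 2.028, 0.01]
force: [0.7, 1.0, -0.4]
width: 0.0638
gripper_force: 0.0
```

>>> move_arm([
  [-0.0125, 0.0031, 0, 0, 0, 0],
  [-0.0438, 0.0113, 0, 0, 0, 0],
  [-0.0938, 0.0238, 0, 0, 0, 0],
  [-0.1438, 0.0363, 0, 0, 0, 0],
  [-0.1938, 0.0488, 0, 0, 0, 0],
], grip=0.65)

```text
time_s: 18.5
tcp_pos: [0.5351, 0.0859, 0.2111]
orientation: [-2.397, -2.03, 0.002]
force: [0.8, 0.4, -0.9]
width: 0.0551
gripper_force: 0.0
```

```bash
python3 -c "
from h import *
go(.555,-.140,.21,-9.5)
d=cam('scene'); save(d,'sc2.png',(70,120,340,310),2.9)"
```

```text
t 18.5 tcp [0.5351 0.0859 0.2111] yaw -9.49 tilt 0.08 F [ 0.8  0.4 -0.9] w 0.0551 gf 0.0 j [ 0.04  0.16 -0.27  1.15 -0.    1.78]
delta [-219.5   56.9    1.2] rz 0.01
```

View pics/sc2.png

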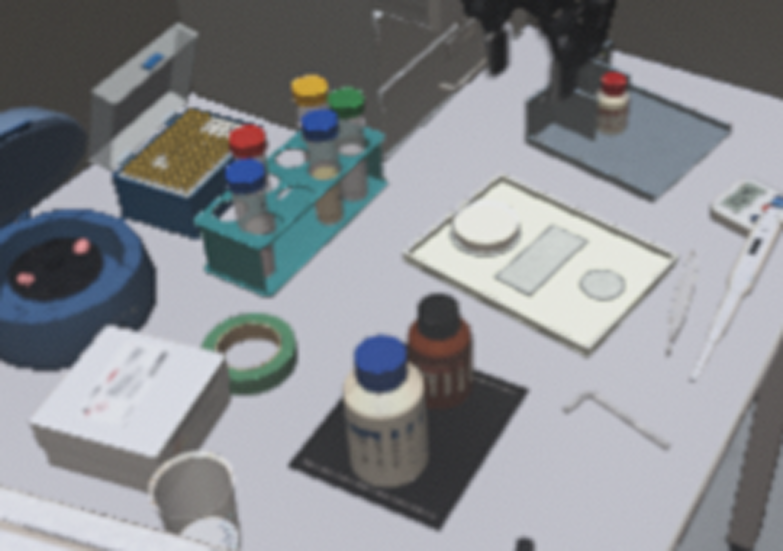

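```bash
python3 -c "
from h import *
T=cam('top');S=cam('scene')
for a,b in(((319,121),(244.5,107)),((365,121),(263,95))):
    p,q=ray(T,*a),ray(S,*b); k=np.linalg.lstsq(np.c_[p,-q],S['C']-T['C'],rcond=None)[0]; print(T['C']+k[0]*p,S['C']+k[1]*q)"
```

```text
[ 0.63202122 -0.07679845  0.19906016] [ 0.64366217 -0.07148923  0.20089592]
[ 0.63146723 -0.16528379  0.19896425] [ 0.6351927  -0.16370809  0.19940569]
```

To row units: -120 mm / 800 = -0.15, -112 mm / 800 = -0.14.

>>> move_arm([
  [-0.045, 0.0113, 0, 0, 0, 0],
  [-0.0825, 0.0213, 0, 0, 0, 0],
  [-0.115, 0.0288, 0, 0, 0, 0],
  [-0.14, 0.035, 0, 0, 0, 0],
  [-0.15, 0.0375, 0, 0, 0, 0],
])

```text
time_s: 19.15
tcp_pos: [0.5456, -0.0363, 0.2114]
orientation: [-2.398, -2.028, 0.001]
force: [-0.1, -0.0, -0.2]
width: 0.0551
gripper_force: 0.0
```

```bash
python3 -c "
from h import *
T=cam('top');S=cam('scene')
for a,b in(((422,99),(272.5,67.5)),((268,103),(199,117.5))):
    p,q=ray(T,*a),ray(S,*b); k=np.linalg.lstsq(np.c_[p,-q],S['C']-T['C'],rcond=None)[0]; print(T['C']+k[0]*p,S['C']+k[1]*q)
st(); save(S,'sc3.png',(150,0,400,200),3)"
```

```text
[ 0.66265455 -0.26175996  0.2412838 ] [ 0.6564145  -0.2642991   0.24054061]
[0.66908199 0.0201731  0.19540639] [0.71078156 0.04351939 0.20571359]
t 19.25 tcp [ 0.5456 -0.0356  0.2115] yaw -9.56 tilt 0.05 F [-0.4  0.   0.2] w 0.0554 gf 0.0 j [-0.18  0.17 -0.26  1.15  0.    1.55]
```

View pics/sc3.png

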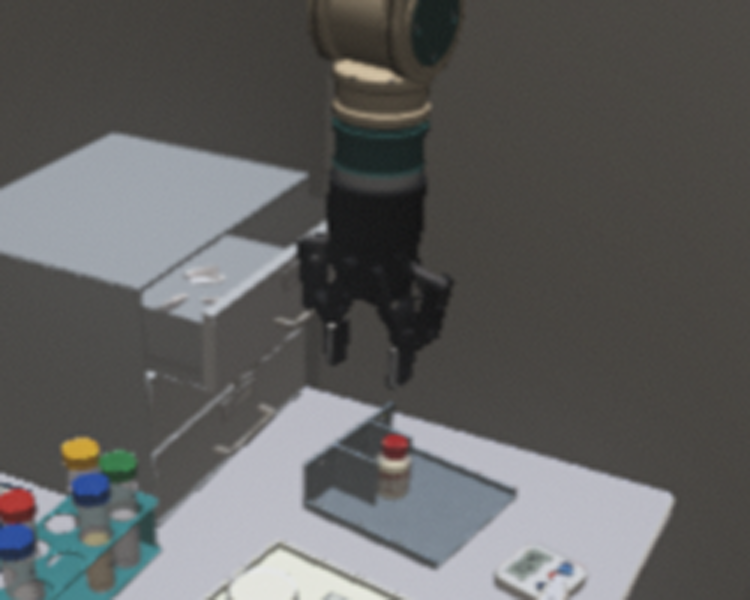

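To row units: -101 mm / 800 = -0.1263, -90 mm / 800 = -0.1125.

>>> move_arm([
  [-0.0125, 0.0033, 0, 0, 0, 0],
  [-0.0438, 0.0113, 0, 0, 0, 0],
  [-0.0813, 0.0213, 0, 0, 0, 0],
  [-0.1125, 0.0288, 0, 0, 0, 0],
  [-0.1263, 0.0325, 0, 0, 0, 0],
], grip=0.6)

```text
time_s: 19.75
tcp_pos: [0.555, -0.1408, 0.2118]
orientation: [2.398, 2.028, 0.0]
force: [0.4, 0.8, 0.1]
width: 0.0515
gripper_force: 0.0
```

To row units: 65 mm / 800 = 0.0813, 50 mm / 800 = 0.0625.

>>> move_arm([
  [0, 0, 0, 0, 0, 0],
  [0, 0, 0.0125, 0, 0, 0],
  [0, 0, 0.0375, 0, 0, 0],
  [0, 0, 0.0625, 0, 0, 0],
  [0, 0, 0.0813, 0, 0, 0],
])

```text
time_s: 20.25
tcp_pos: [0.5535, -0.1376, 0.1448]
orientation: [-2.394, -2.03, 0.001]
force: [0.6, 0.2, 0.2]
width: 0.0513
gripper_force: 0.0
```

```bash
python3 -c "
from h import *
go(.555,-.140,.040,-9.5)
d=cam('scene'); save(d,'sc4.png',(200,40,350,180),4)"
```

```text
t 20.25 tcp [ 0.5535 -0.1376  0.1448] yaw -9.42 tilt 0.15 F [0.6 0.2 0.2] w 0.0513 gf 0.0 j [-0.36  0.26 -0.29  1.03  0.    1.38]
delta [ -2.2   2.1 104.8] rz 0.08
```

View pics/sc4.png

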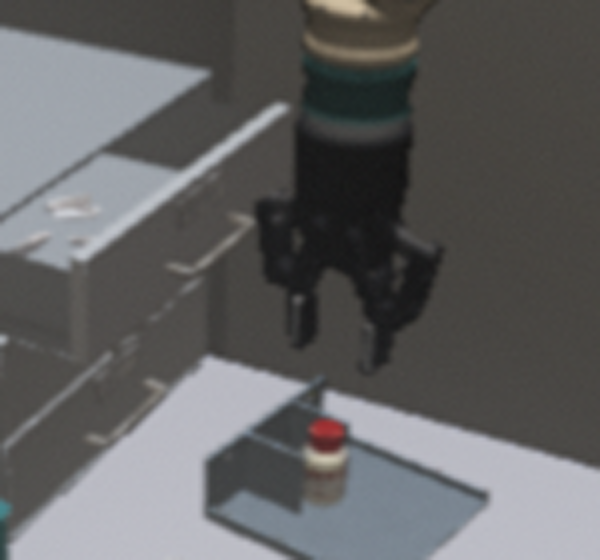

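To row units: 58 mm / 800 = 0.0725, 52 mm / 800 = 0.065.

>>> move_arm([
  [0, 0, 0.0125, 0, 0, 0],
  [0, 0, 0.0313, 0, 0, 0],
  [0, 0, 0.05, 0, 0, 0],
  [0, 0, 0.065, 0, 0, 0],
  [0, 0, 0.0725, 0, 0, 0],
])

```text
time_s: 20.8
tcp_pos: [0.5541, -0.139, 0.0877]
orientation: [-2.397, -2.029, 0.001]
force: [-0.2, 0.3, 0.4]
width: 0.0512
gripper_force: 0.0
```

To row units: 48 mm / 800 = 0.06, 43 mm / 800 = 0.0538.

>>> move_arm([
  [0, 0, 0.0125, 0, 0, 0],
  [0, 0, 0.0275, 0, 0, 0],
  [0, 0, 0.0425, 0, 0, 0],
  [0, 0, 0.0538, 0, 0, 0],
  [0, 0, 0.06, 0, 0, 0],
])

```text
time_s: 21.3
tcp_pos: [0.5539, -0.1394, 0.0395]
orientation: [-2.397, -2.028, 0.001]
force: [-0.6, -0.7, -0.1]
width: 0.0513
gripper_force: 0.0
```

>>> move_arm([
  [0, 0, 0, 0, 0, 0],
  [0, 0, 0, 0, 0, 0],
  [0, 0, 0, 0, 0, 0],
  [0, 0, 0, 0, 0, 0],
  [0, 0, 0, 0, 0, 0],
])

```text
time_s: 21.8
tcp_pos: [0.555, -0.1398, 0.0413]
orientation: [2.398, 2.029, 0.001]
force: [-0.1, 0.4, -0.4]
width: 0.0513
gripper_force: 0.0
```

```bash
python3 -c "
from h import *
st()"
```

```text
t 21.8 tcp [ 0.555  -0.1398  0.0413] yaw -9.53 tilt 0.05 F [-0.1  0.4 -0.4] w 0.0513 gf 0.0 j [-0.36  0.38 -0.38  0.81  0.    1.38]
```

>>> move_arm([
  [0, 0, 0, 0, 0, 0],
  [0, 0, 0, 0, 0, 0],
  [0, 0, 0, 0, 0, 0],
  [0, 0, 0, 0, 0, 0],
  [0, 0, 0, 0, 0, 0],
], grip=0.2, newtons=30)

```text
time_s: 22.3
tcp_pos: [0.555, -0.1398, 0.0412]
orientation: [2.398, 2.029, 0.001]
force: [0.3, 0.4, 3.2]
width: 0.0335
gripper_force: 29.9
```

To row units: -110 mm / 800 = -0.1375, -75 mm / 800 = -0.0938.

>>> move_arm([
  [0, 0, -0.0063, 0, 0, 0],
  [0, 0, -0.0188, 0, 0, 0],
  [0, 0, -0.05, 0, 0, 0],
  [0, 0, -0.0938, 0, 0, 0],
  [0, 0, -0.1375, 0, 0, 0],
])

```text
time_s: 22.8
tcp_pos: [0.5538, -0.1394, 0.1518]
orientation: [-2.397, -2.028, 0.001]
force: [1.3, 0.4, -1.1]
width: 0.0335
gripper_force: 29.9
```

To row units: -45 mm / 800 = -0.0563, -40 mm / 800 = -0.05.

>>> move_arm([
  [0, 0, -0.0313, 0, 0, 0],
  [0, 0, -0.05, 0, 0, 0],
  [0, 0, -0.0563, 0, 0, 0],
  [0, 0, -0.0563, 0, 0, 0],
  [0, 0, -0.0563, 0, 0, 0],
])

```text
time_s: 23.3
tcp_pos: [0.5539, -0.1394, 0.1948]
orientation: [-2.397, -2.028, 0.001]
force: [-0.3, 0.2, -1.5]
width: 0.0331
gripper_force: 29.9
```

```bash
python3 -c "
from h import *
go(.4625,.0785,.045)
T=cam('top');S=cam('scene');
def blob(d,box,f):
    im=np.asarray(d['image']).astype(int); m=np.zeros(im.shape[:2],np.uint8)
    x0,y0,x1,y1=box; m[y0:y1,x0:x1]=f(im[y0:y1,x0:x1])
    n,l,s,c=cv2.connectedComponentsWithStats(m); k=1+np.argmax(s[1:,4]); return c[k],s[k]
print(blob(S,(230,60,340,170),lambda p:(p[...,0]>90)&(p[...,1]<70)), proj(S,[.555,-.140,.19]),proj(S,[.555,-.140,.22]))
"
```

```text
t 23.3 tcp [ 0.5539 -0.1394  0.1948] yaw -9.53 tilt 0.11 F [-0.3  0.2 -1.5] w 0.0331 gf 29.9 j [-0.36  0.22 -0.23  1.13  0.    1.38]
delta [ 199.7 -125.9  150.1] rz 0
(array([285.67647059,  98.91176471]), array([282,  97,   8,   5,  34], dtype=int32)) [285.27121763 108.13469621] [286.05300981  97.97241184]
```

To row units: 125 mm / 800 = 0.1563, 95 mm / 800 = 0.1188.

>>> move_arm([
  [0.0125, -0.0079, 0, 0, 0, 0],
  [0.0438, -0.0275, 0, 0, 0, 0],
  [0.0813, -0.0513, 0, 0, 0, 0],
  [0.1188, -0.075, 0, 0, 0, 0],
  [0.1563, -0.0988, 0, 0, 0, 0],
])

```text
time_s: 23.9
tcp_pos: [0.4958, -0.0016, 0.1951]
orientation: [-2.397, -2.028, 0.001]
force: [1.1, -0.1, -1.0]
width: 0.0335
gripper_force: 30.0
```

To row units: 75 mm / 800 = 0.0938, 73 mm / 800 = 0.0913.

>>> move_arm([
  [0.035, -0.0225, 0, 0, 0, 0],
  [0.0625, -0.04, 0.0063, 0, 0, 0],
  [0.0813, -0.0519, 0.025, 0, 0, 0],
  [0.0913, -0.0575, 0.0438, 0, 0, 0],
  [0.0938, -0.0594, 0.0625, 0, 0, 0],
])

```text
time_s: 24.4
tcp_pos: [0.4613, 0.0801, 0.1448]
orientation: [-2.395, -2.031, 0.001]
force: [0.6, 1.0, -0.5]
width: 0.0334
gripper_force: 30.0
```

To row units: 60 mm / 800 = 0.075, 53 mm / 800 = 0.0663.

>>> move_arm([
  [0, 0, 0.0188, 0, 0, 0],
  [0, 0, 0.0375, 0, 0, 0],
  [0, 0, 0.0538, 0, 0, 0],
  [0, 0, 0.0663, 0, 0, 0],
  [0, 0, 0.075, 0, 0, 0],
])

```text
time_s: 24.9
tcp_pos: [0.4619, 0.0788, 0.0847]
orientation: [-2.397, -2.029, 0.002]
force: [-0.8, -0.7, 0.1]
width: 0.0334
gripper_force: 30.0
```

>>> move_arm([
  [0, 0, 0, 0, 0, 0],
  [0, 0, 0, 0, 0, 0],
  [0, 0, 0, 0, 0, 0],
  [0, 0, 0, 0, 0, 0],
  [0, 0, 0, 0, 0, 0],
])

```text
time_s: 25.4
tcp_pos: [0.4635, 0.0785, 0.0863]
orientation: [2.398, 2.029, 0.001]
force: [0.1, -0.4, -0.5]
width: 0.0333
gripper_force: 30.0
```

```bash
python3 -c "
from h import *
go(.4625,.0785,.0412)
S=cam('scene'); save(S,'sc5.png',(220,140,340,250),5)"
```

```text
t 25.4 tcp [0.4635 0.0785 0.0863] yaw -9.53 tilt 0.06 F [ 0.1 -0.4 -0.5] w 0.0333 gf 30.0 j [ 0.03  0.16 -0.56  0.85 -0.    1.77]
delta [-0.2 -1.  45.1] rz 0
```

View pics/sc5.png

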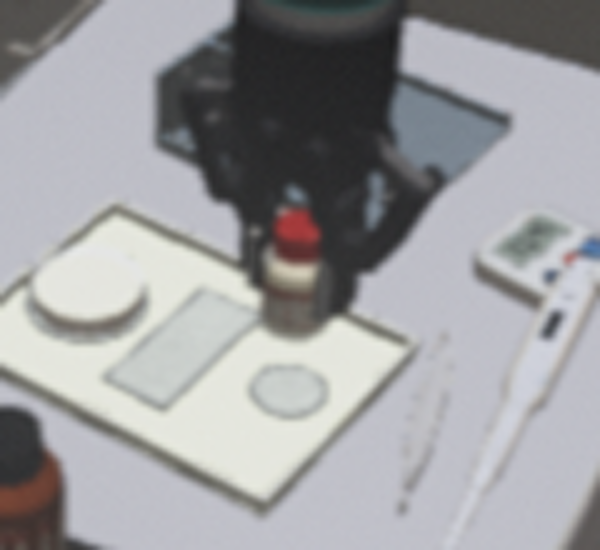

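To row units: 44 mm / 800 = 0.055, 41 mm / 800 = 0.0513.

>>> move_arm([
  [0, -0.0006, 0.01, 0, 0, 0],
  [0, -0.0006, 0.0275, 0, 0, 0],
  [0, -0.0006, 0.0425, 0, 0, 0],
  [0, -0.0006, 0.0513, 0, 0, 0],
  [0, -0.0006, 0.055, 0, 0, 0],
])

```text
time_s: 25.95
tcp_pos: [0.4615, 0.0786, 0.0406]
orientation: [-2.397, -2.028, 0.003]
force: [0.6, 0.3, 0.2]
width: 0.0331
gripper_force: 30.0
```

To row units: 2 mm / 800 = 0.0025, 1.5 mm / 800 = 0.0019.

>>> move_arm([
  [0, 0, 0.0006, 0, 0, 0],
  [0, 0, 0.0013, 0, 0, 0],
  [0, 0, 0.0019, 0, 0, 0],
  [0, 0, 0.0025, 0, 0, 0],
  [0, 0, 0.0025, 0, 0, 0],
])

```text
time_s: 26.45
tcp_pos: [0.463, 0.0786, 0.0402]
orientation: [2.398, 2.029, 0.001]
force: [0.0, -0.9, 1.1]
width: 0.0334
gripper_force: 30.1
```

```bash
python3 -c "
from h import *
go(.4625,.0785,.0402)"
```

```text
t 26.45 tcp [0.463  0.0786 0.0402] yaw -9.53 tilt 0.06 F [ 0.  -0.9  1.1] w 0.0334 gf 30.1 j [ 0.03  0.23 -0.6   0.74  0.    1.77]
delta [-0.2 -0.4 -0. ] rz 0
```

To row units: 0.4 mm / 800 = 0.0005.

>>> move_arm([
  [0, 0, 0.0005, 0, 0, 0],
  [0, 0, 0.0005, 0, 0, 0],
  [0, 0, 0.0005, 0, 0, 0],
  [0, 0, 0.0005, 0, 0, 0],
  [0, 0, 0.0005, 0, 0, 0],
], grip=0.6)

```text
time_s: 26.95
tcp_pos: [0.4625, 0.0786, 0.0394]
orientation: [-2.398, -2.029, 0.0]
force: [0.7, -0.7, -0.4]
width: 0.0513
gripper_force: 0.0
```

To row units: -150 mm / 800 = -0.1875, -105 mm / 800 = -0.1313.

>>> move_arm([
  [0, 0, -0.0063, 0, 0, 0],
  [0, 0, -0.025, 0, 0, 0],
  [0, 0, -0.075, 0, 0, 0],
  [0, 0, -0.1313, 0, 0, 0],
  [0, 0, -0.1875, 0, 0, 0],
])

```text
time_s: 27.45
tcp_pos: [0.4618, 0.0786, 0.191]
orientation: [-2.398, -2.029, 0.001]
force: [1.5, -0.5, -0.1]
width: 0.0513
gripper_force: 0.0
```

To row units: 100 mm / 800 = 0.125, 75 mm / 800 = 0.0938.

>>> move_arm([
  [0.0063, 0, -0.0188, 0, 0, 0],
  [0.025, 0.0088, -0.0275, 0, 0, 0],
  [0.0625, 0.02, -0.03, 0, 0, 0],
  [0.0938, 0.0313, -0.03, 0, 0, 0],
  [0.125, 0.0413, -0.03, 0, 0, 0],
], grip=0.75)

```text
time_s: 27.95
tcp_pos: [0.5122, 0.1727, 0.2141]
orientation: [2.398, 2.029, 0.001]
force: [0.5, -0.0, 0.1]
width: 0.0642
gripper_force: 0.0
```

```bash
python3 -c "
from h import *
go(.5232,.2469,.0629)
T=cam('top');S=cam('scene')
for d,b in((T,(190,170,280,240)),(S,(250,160,300,230))):
    im=np.asarray(d['image']).astype(int); x0,y0,x1,y1=b; m=np.zeros(im.shape[:2],np.uint8); p=im[y0:y1,x0:x1]; m[y0:y1,x0:x1]=(p[...,0]>100)&(p[...,1]<70)
    n,l,s,c=cv2.connectedComponentsWithStats(m); k=1+np.argmax(s[1:,4]); print(c[k],s[k],onz(d,*c[k],.065 if d is T else .06))
save(S,'sc6.png',(100,150,340,310),3.3)"
```

```text
t 27.95 tcp [0.5122 0.1727 0.2141] yaw -9.54 tilt 0.06 F [ 0.5 -0.   0.1] w 0.0642 gf 0.0 j [ 0.21  0.15 -0.27  1.15 -0.    1.94]
delta [ 75.   -1.6 151.2] rz 0
[240.05813953 213.12790698] [235 208  11  11  86] [0.46072747 0.07861657 0.065     ]
[278.48571429 200.8       ] [275 198   8   7  35] [0.46401949 0.07873954 0.06      ]
```

View pics/sc6.png

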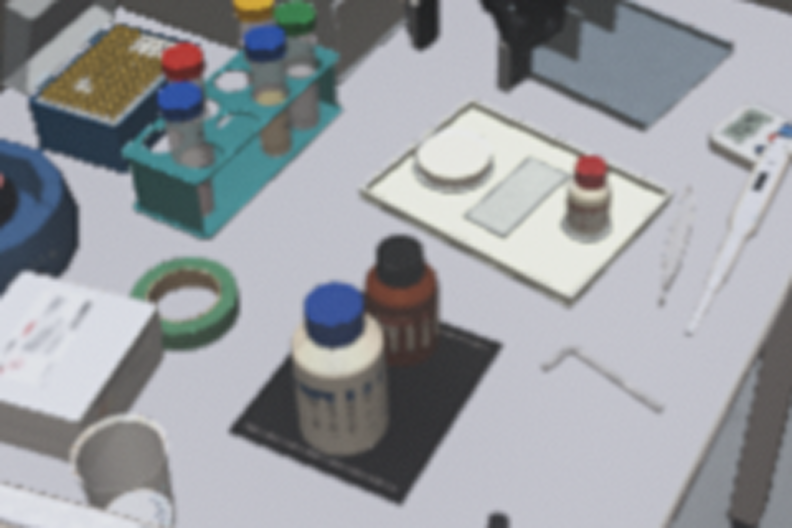

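To row units: 75 mm / 800 = 0.0938, 69 mm / 800 = 0.0863.

>>> move_arm([
  [0.0125, 0, 0, 0, 0, 0],
  [0.0375, -0.0006, 0, 0, 0, 0],
  [0.065, -0.0013, 0, 0, 0, 0],
  [0.0863, -0.0019, 0, 0, 0, 0],
  [0.0938, -0.0019, 0, 0, 0, 0],
])

```text
time_s: 28.55
tcp_pos: [0.5224, 0.247, 0.2135]
orientation: [-2.397, -2.03, -0.0]
force: [0.1, -0.6, -0.3]
width: 0.0642
gripper_force: 0.0
```

To row units: 90 mm / 800 = 0.1125, 65 mm / 800 = 0.0813.

>>> move_arm([
  [0, 0, 0, 0, 0, 0],
  [0, 0, 0.0125, 0, 0, 0],
  [0, 0, 0.0438, 0, 0, 0],
  [0, 0, 0.0813, 0, 0, 0],
  [0, 0, 0.1125, 0, 0, 0],
])

```text
time_s: 29.05
tcp_pos: [0.5217, 0.2447, 0.1215]
orientation: [-2.399, -2.028, 0.002]
force: [0.4, -0.4, 0.5]
width: 0.0641
gripper_force: 0.0
```

To row units: 60 mm / 800 = 0.075, 57 mm / 800 = 0.0713.

>>> move_arm([
  [0, 0, 0.025, 0, 0, 0],
  [0, 0, 0.0463, 0, 0, 0],
  [0, 0, 0.0625, 0, 0, 0],
  [0, 0, 0.0713, 0, 0, 0],
  [0, 0, 0.075, 0, 0, 0],
])

```text
time_s: 29.55
tcp_pos: [0.5221, 0.2455, 0.0626]
orientation: [-2.399, -2.028, 0.002]
force: [-0.5, -0.8, 0.1]
width: 0.0639
gripper_force: 0.0
```

>>> move_arm([
  [0, 0, 0, 0, 0, 0],
  [0, 0, 0, 0, 0, 0],
  [0, 0, 0, 0, 0, 0],
  [0, 0, 0, 0, 0, 0],
  [0, 0, 0, 0, 0, 0],
])

```text
time_s: 30.05
tcp_pos: [0.5228, 0.2461, 0.0639]
orientation: [2.398, 2.029, 0.001]
force: [0.6, -0.2, 0.6]
width: 0.0638
gripper_force: 0.0
```

```bash
python3 -c "
from h import *
go(.5232,.2469,.0629)"
```

```text
t 30.05 tcp [0.5228 0.2461 0.0639] yaw -9.52 tilt 0.05 F [ 0.6 -0.2  0.6] w 0.0638 gf 0.0 j [ 0.33  0.36 -0.35  0.86  0.    2.07]
delta [0.8 0.2 1. ] rz 0
```

To row units: 1 mm / 800 = 0.0013, 0.8 mm / 800 = 0.001.

>>> move_arm([
  [0.001, 0, 0.0006, 0, 0, 0],
  [0.001, 0, 0.0013, 0, 0, 0],
  [0.001, 0, 0.0013, 0, 0, 0],
  [0.001, 0, 0.0013, 0, 0, 0],
  [0.001, 0, 0.0013, 0, 0, 0],
])

```text
time_s: 30.55
tcp_pos: [0.5227, 0.2467, 0.0624]
orientation: [-2.398, -2.029, 0.0]
force: [-0.3, -0.3, 0.7]
width: 0.0638
gripper_force: 0.0
```

>>> move_arm([
  [0, 0, 0, 0, 0, 0],
  [0, 0, 0, 0, 0, 0],
  [0, 0, 0, 0, 0, 0],
  [0, 0, 0, 0, 0, 0],
  [0, 0, 0, 0, 0, 0],
], grip=0.35, newtons=40)

```text
time_s: 31.05
tcp_pos: [0.523, 0.2468, 0.0626]
orientation: [2.398, 2.029, 0.001]
force: [0.7, -0.5, 1.0]
width: 0.0494
gripper_force: 41.7
```

To row units: -130 mm / 800 = -0.1625, -95 mm / 800 = -0.1188.

>>> move_arm([
  [0, 0, -0.0063, 0, 0, 0],
  [0, 0, -0.025, 0, 0, 0],
  [0, 0, -0.0688, 0, 0, 0],
  [0, 0, -0.1188, 0, 0, 0],
  [0, 0, -0.1625, 0, 0, 0],
])

```text
time_s: 31.55
tcp_pos: [0.522, 0.2466, 0.1935]
orientation: [-2.398, -2.029, 0.002]
force: [1.3, 1.0, -1.3]
width: 0.0493
gripper_force: 42.0
```

To row units: -136 mm / 800 = -0.17, -98 mm / 800 = -0.1225.

>>> move_arm([
  [-0.01, 0.0013, -0.015, 0, 0, 0],
  [-0.0375, 0.0044, -0.025, 0, 0, 0],
  [-0.0775, 0.0091, -0.0275, 0, 0, 0],
  [-0.1225, 0.0144, -0.0275, 0, 0, 0],
  [-0.17, 0.02, -0.0275, 0, 0, 0],
])

```text
time_s: 32.05
tcp_pos: [0.5144, 0.1085, 0.2128]
orientation: [-2.396, -2.029, 0.004]
force: [0.6, -0.5, -2.2]
width: 0.0495
gripper_force: 42.0
```

>>> move_arm([
  [-0.0475, 0.0056, 0, 0, 0, 0],
  [-0.0925, 0.0109, 0, 0, 0, 0],
  [-0.1325, 0.0155, 0, 0, 0, 0],
  [-0.165, 0.0194, 0, 0, 0, 0],
  [-0.1925, 0.0225, 0, 0, 0, 0],
])

```text
time_s: 32.55
tcp_pos: [0.5064, -0.0466, 0.2126]
orientation: [-2.398, -2.026, 0.004]
force: [-0.2, -0.3, -1.3]
width: 0.0491
gripper_force: 42.0
```

>>> move_arm([
  [-0.0238, 0.0025, 0, 0, 0, 0],
  [-0.0425, 0.005, 0, 0, 0, 0],
  [-0.0563, 0.0063, 0, 0, 0, 0],
  [-0.0638, 0.0075, 0, 0, 0, 0],
  [-0.0663, 0.0078, 0, 0, 0, 0],
])

```text
time_s: 33.05
tcp_pos: [0.5054, -0.0984, 0.2141]
orientation: [-2.398, -2.029, 0.0]
force: [0.3, 0.6, -1.9]
width: 0.049
gripper_force: 42.0
```

>>> move_arm([
  [0, 0, 0, 0, 0, 0],
  [0, 0, 0, 0, 0, 0],
  [0, 0, 0, 0, 0, 0],
  [0, 0, 0, 0, 0, 0],
  [0, 0, 0, 0, 0, 0],
])

```text
time_s: 33.55
tcp_pos: [0.5056, -0.0978, 0.2145]
orientation: [-2.398, -2.03, -0.0]
force: [0.5, -0.7, -2.3]
width: 0.0488
gripper_force: 42.0
```

```bash
python3 -c "
from h import *
go(.5065,-.0982,.065)"
```

```text
t 33.55 tcp [ 0.5056 -0.0978  0.2145] yaw -9.5 tilt 0.0 F [ 0.5 -0.7 -2.3] w 0.0488 gf 42.0 j [-0.32  0.11 -0.32  1.15  0.    1.42]
delta [ -0.2   1.  149.5] rz 0
```

To row units: 113 mm / 800 = 0.1413, 95 mm / 800 = 0.1188.

>>> move_arm([
  [0, 0.0006, 0.0125, 0, 0, 0],
  [0, 0.0006, 0.0438, 0, 0, 0],
  [0, 0.0006, 0.085, 0, 0, 0],
  [0, 0.0006, 0.1188, 0, 0, 0],
  [0, 0.0006, 0.1413, 0, 0, 0],
])

```text
time_s: 34.05
tcp_pos: [0.5043, -0.0976, 0.0986]
orientation: [-2.396, -2.027, 0.003]
force: [0.1, -0.4, -1.5]
width: 0.0492
gripper_force: 42.0
```

To row units: 35 mm / 800 = 0.0438, 34.5 mm / 800 = 0.0431.

>>> move_arm([
  [0, 0, 0.0175, 0, 0, 0],
  [0, 0, 0.03, 0, 0, 0],
  [0, 0, 0.0388, 0, 0, 0],
  [0, 0, 0.0431, 0, 0, 0],
  [0, 0, 0.0438, 0, 0, 0],
])

```text
time_s: 34.55
tcp_pos: [0.5061, -0.0983, 0.0663]
orientation: [2.398, 2.029, 0.0]
force: [-0.6, -0.0, -1.7]
width: 0.0492
gripper_force: 42.0
```

To row units: 1.6 mm / 800 = 0.002, 1.2 mm / 800 = 0.0015.

>>> move_arm([
  [0, 0, 0.0005, 0, 0, 0],
  [0, 0, 0.001, 0, 0, 0],
  [0, 0, 0.0015, 0, 0, 0],
  [0, 0, 0.002, 0, 0, 0],
  [0, 0, 0.002, 0, 0, 0],
])

```text
time_s: 35.05
tcp_pos: [0.5061, -0.0983, 0.0649]
orientation: [2.398, 2.029, 0.0]
force: [0.0, -0.6, -2.0]
width: 0.0494
gripper_force: 42.0
```

```bash
python3 -c "
from h import *
go(.5065,-.0982,.065)"
```

```text
t 35.05 tcp [ 0.5061 -0.0983  0.0649] yaw -9.53 tilt 0.01 F [ 0.  -0.6 -2. ] w 0.0494 gf 42.0 j [-0.32  0.26 -0.49  0.82  0.    1.42]
delta [ 0.1  0.4 -0.1] rz 0
```

To row units: 1 mm / 800 = 0.0013, 0.8 mm / 800 = 0.001.

>>> move_arm([
  [0, 0, 0.0005, 0, 0, 0],
  [0, 0, 0.001, 0, 0, 0],
  [0, 0, 0.0013, 0, 0, 0],
  [0, 0, 0.0013, 0, 0, 0],
  [0, 0, 0.0013, 0, 0, 0],
])

```text
time_s: 35.55
tcp_pos: [0.5062, -0.0983, 0.0646]
orientation: [2.398, 2.029, 0.0]
force: [-2.2, 0.2, 5.0]
width: 0.0491
gripper_force: 42.7
```

>>> move_arm([
  [0, 0, 0, 0, 0, 0],
  [0, 0, 0, 0, 0, 0],
  [0, 0, 0, 0, 0, 0],
  [0, 0, 0, 0, 0, 0],
  [0, 0, 0, 0, 0, 0],
], grip=0.75)

```text
time_s: 36.05
tcp_pos: [0.506, -0.0982, 0.0637]
orientation: [-2.398, -2.029, 0.0]
force: [-0.6, -0.3, -0.7]
width: 0.0641
gripper_force: 0.0
```

>>> move_arm([
  [0, 0, -0.0125, 0, 0, 0],
  [0, 0, -0.0438, 0, 0, 0],
  [0, 0, -0.1, 0, 0, 0],
  [0, 0, -0.1563, 0, 0, 0],
  [0, 0, -0.1938, 0, 0, 0],
])

```text
time_s: 36.55
tcp_pos: [0.5073, -0.0986, 0.223]
orientation: [2.395, 2.027, 0.004]
force: [0.9, 0.3, -0.2]
width: 0.0641
gripper_force: 0.0
```

To row units: 156 mm / 800 = 0.195, 116 mm / 800 = 0.145.

>>> move_arm([
  [0.015, -0.0019, 0, 0, 0, 0],
  [0.045, -0.0063, 0, 0, 0, 0],
  [0.095, -0.0131, 0, 0, 0, 0],
  [0.145, -0.02, 0, 0, 0, 0],
  [0.195, -0.0269, 0, 0, 0, 0],
], grip=0.87)

```text
time_s: 37.05
tcp_pos: [0.5098, 0.0608, 0.2184]
orientation: [-2.398, -2.028, 0.001]
force: [0.2, 0.2, 0.5]
width: 0.0741
gripper_force: 0.0
```

To row units: 167 mm / 800 = 0.2088, 144 mm / 800 = 0.18.

>>> move_arm([
  [0.05, -0.0069, 0, 0, 0, 0],
  [0.1, -0.0138, 0, 0, 0, 0],
  [0.145, -0.02, 0, 0, 0, 0],
  [0.18, -0.025, 0, 0, 0, 0],
  [0.2088, -0.0288, 0, 0, 0, 0],
])

```text
time_s: 37.55
tcp_pos: [0.5146, 0.2297, 0.2182]
orientation: [-2.396, -2.031, 0.002]
force: [0.7, -0.5, -0.5]
width: 0.0745
gripper_force: 0.0
```

>>> move_arm([
  [0.035, -0.005, 0, 0, 0, 0],
  [0.07, -0.01, 0, 0, 0, 0],
  [0.1, -0.0138, 0, 0, 0, 0],
  [0.1175, -0.0163, 0, 0, 0, 0],
  [0.125, -0.0169, 0, 0, 0, 0],
])

```text
time_s: 38.05
tcp_pos: [0.5182, 0.3296, 0.2183]
orientation: [-2.397, -2.031, 0.002]
force: [-0.6, -0.3, -0.2]
width: 0.0742
gripper_force: 0.0
```

>>> move_arm([
  [0, 0, 0, 0, 0, 0],
  [0, 0, 0, 0, 0, 0],
  [0, 0, 0, 0, 0, 0],
  [0, 0, 0, 0, 0, 0],
  [0, 0, 0, 0, 0, 0],
])

```text
time_s: 38.55
tcp_pos: [0.519, 0.3279, 0.2189]
orientation: [2.399, 2.028, 0.0]
force: [0.2, 1.0, 1.0]
width: 0.0747
gripper_force: 0.0
```

```bash
python3 -c "
from h import *
go(.5184,.3289,.0838)"
```

```text
t 38.55 tcp [0.519  0.3279 0.2189] yaw -9.58 tilt 0.0 F [0.2 1.  1. ] w 0.0747 gf 0.0 j [ 0.46  0.28 -0.1   1.19 -0.    2.2 ]
delta [  0.9  -0.7 135.1] rz 0
```

To row units: 100 mm / 800 = 0.125, 82 mm / 800 = 0.1025.

>>> move_arm([
  [0.0008, -0.0006, 0.0125, 0, 0, 0],
  [0.0008, -0.0006, 0.0413, 0, 0, 0],
  [0.0008, -0.0006, 0.075, 0, 0, 0],
  [0.0008, -0.0006, 0.1025, 0, 0, 0],
  [0.0008, -0.0006, 0.125, 0, 0, 0],
])

```text
time_s: 39.05
tcp_pos: [0.5174, 0.3286, 0.1165]
orientation: [-2.398, -2.029, 0.004]
force: [0.1, -0.1, -0.3]
width: 0.074
gripper_force: 0.0
```

To row units: 35 mm / 800 = 0.0438, 31 mm / 800 = 0.0388.

>>> move_arm([
  [0, 0, 0.0175, 0, 0, 0],
  [0, 0, 0.03, 0, 0, 0],
  [0, 0, 0.0388, 0, 0, 0],
  [0, 0, 0.0438, 0, 0, 0],
  [0, 0, 0.0438, 0, 0, 0],
])

```text
time_s: 39.55
tcp_pos: [0.5185, 0.3292, 0.0837]
orientation: [2.398, 2.029, -0.0]
force: [-0.0, -0.3, -0.0]
width: 0.0745
gripper_force: 0.0
```

>>> move_arm([
  [0, 0, 0, 0, 0, 0],
  [0, 0, 0, 0, 0, 0],
  [0, 0, 0, 0, 0, 0],
  [0, 0, 0, 0, 0, 0],
  [0, 0, 0, 0, 0, 0],
])

```text
time_s: 40.05
tcp_pos: [0.5186, 0.3292, 0.084]
orientation: [2.398, 2.029, 0.001]
force: [0.6, 0.3, -0.1]
width: 0.0743
gripper_force: 0.0
```

>>> move_arm([
  [0, 0, 0, 0, 0, 0],
  [0, 0, 0, 0, 0, 0],
  [0, 0, 0, 0, 0, 0],
  [0, 0, 0, 0, 0, 0],
  [0, 0, 0, 0, 0, 0],
], grip=0.4)

```text
time_s: 40.55
tcp_pos: [0.5192, 0.3293, 0.0843]
orientation: [2.398, 2.029, 0.002]
force: [1.0, -0.5, 2.5]
width: 0.0572
gripper_force: 42.7
```

```bash
python3 -c "
from h import *
go(.5184,.3289,.0838)"
```

```text
t 40.55 tcp [0.5192 0.3293 0.0843] yaw -9.54 tilt 0.08 F [ 1.  -0.5  2.5] w 0.0572 gf 42.7 j [ 0.46  0.39 -0.25  0.93 -0.    2.2 ]
delta [-0.5 -0.7  0.5] rz 0
```

To row units: -120 mm / 800 = -0.15, -95 mm / 800 = -0.1188.

>>> move_arm([
  [0, 0, -0.0063, 0, 0, 0],
  [0, 0, -0.025, 0, 0, 0],
  [0, 0, -0.0688, 0, 0, 0],
  [0, 0, -0.1188, 0, 0, 0],
  [0, 0, -0.15, 0, 0, 0],
])

```text
time_s: 41.05
tcp_pos: [0.5188, 0.3297, 0.2072]
orientation: [2.398, 2.03, 0.004]
force: [0.4, 0.6, -2.7]
width: 0.0576
gripper_force: 43.6
```

>>> move_arm([
  [-0.01, 0.0013, -0.0125, 0, 0, 0],
  [-0.0375, 0.0044, -0.0163, 0, 0, 0],
  [-0.0775, 0.0088, -0.0163, 0, 0, 0],
  [-0.1225, 0.0138, -0.0163, 0, 0, 0],
  [-0.17, 0.0194, -0.0163, 0, 0, 0],
])

```text
time_s: 41.55
tcp_pos: [0.5094, 0.1909, 0.2155]
orientation: [-2.396, -2.03, 0.005]
force: [0.2, -0.9, -1.9]
width: 0.0571
gripper_force: 43.6
```

To row units: -200 mm / 800 = -0.25, -160 mm / 800 = -0.2.

>>> move_arm([
  [-0.05, 0.0058, 0, 0, 0, 0],
  [-0.1, 0.0115, 0, 0, 0, 0],
  [-0.15, 0.0173, 0, 0, 0, 0],
  [-0.2, 0.023, 0, 0, 0, 0],
  [-0.25, 0.0285, 0, 0, 0, 0],
])

```text
time_s: 42.05
tcp_pos: [0.4986, -0.0101, 0.2156]
orientation: [-2.396, -2.028, 0.003]
force: [0.2, -0.6, -3.3]
width: 0.057
gripper_force: 43.6
```

To row units: -158 mm / 800 = -0.1975, -142 mm / 800 = -0.1775.

>>> move_arm([
  [-0.05, 0.0058, 0, 0, 0, 0],
  [-0.0975, 0.0111, 0, 0, 0, 0],
  [-0.1425, 0.0163, 0, 0, 0, 0],
  [-0.1775, 0.0203, 0, 0, 0, 0],
  [-0.1975, 0.0226, 0, 0, 0, 0],
])

```text
time_s: 42.55
tcp_pos: [0.4907, -0.1691, 0.2157]
orientation: [-2.399, -2.025, 0.002]
force: [0.5, -0.4, -2.7]
width: 0.0573
gripper_force: 43.6
```

>>> move_arm([
  [0, 0, 0, 0, 0, 0],
  [0, 0, 0, 0, 0, 0],
  [0, 0, 0, 0, 0, 0],
  [0, 0, 0, 0, 0, 0],
  [0, 0, 0, 0, 0, 0],
])

```text
time_s: 43.05
tcp_pos: [0.4923, -0.1663, 0.2168]
orientation: [-2.396, -2.031, -0.0]
force: [-0.1, -0.2, -3.1]
width: 0.0574
gripper_force: 43.6
```

```bash
python3 -c "
from h import *
go(.4929,-.1680,.0860)"
```

```text
t 43.05 tcp [ 0.4923 -0.1663  0.2168] yaw -9.44 tilt 0.02 F [-0.1 -0.2 -3.1] w 0.0574 gf 43.6 j [-0.45  0.11 -0.31  1.15  0.    1.29]
delta [ -1.6   0.8 130.8] rz 0
```

To row units: 98 mm / 800 = 0.1225, 80 mm / 800 = 0.1.

>>> move_arm([
  [-0.001, 0.0005, 0.01, 0, 0, 0],
  [-0.001, 0.0005, 0.035, 0, 0, 0],
  [-0.001, 0.0005, 0.0688, 0, 0, 0],
  [-0.001, 0.0005, 0.1, 0, 0, 0],
  [-0.001, 0.0005, 0.1225, 0, 0, 0],
])

```text
time_s: 43.55
tcp_pos: [0.4915, -0.1674, 0.1166]
orientation: [-2.396, -2.028, 0.002]
force: [0.4, 0.5, -3.7]
width: 0.0575
gripper_force: 43.6
```

To row units: 31 mm / 800 = 0.0388, 30 mm / 800 = 0.0375.

>>> move_arm([
  [0, 0, 0.015, 0, 0, 0],
  [0, 0, 0.0263, 0, 0, 0],
  [0, 0, 0.0338, 0, 0, 0],
  [0, 0, 0.0375, 0, 0, 0],
  [0, 0, 0.0388, 0, 0, 0],
])

```text
time_s: 44.05
tcp_pos: [0.493, -0.1684, 0.0881]
orientation: [2.398, 2.029, 0.0]
force: [0.2, -1.2, -2.9]
width: 0.0576
gripper_force: 43.6
```

To row units: 1.5 mm / 800 = 0.0019, 1 mm / 800 = 0.0013.

>>> move_arm([
  [0, 0, 0.0006, 0, 0, 0],
  [0, 0, 0.0013, 0, 0, 0],
  [0, 0, 0.0019, 0, 0, 0],
  [0, 0, 0.0019, 0, 0, 0],
  [0, 0, 0.0019, 0, 0, 0],
])

```text
time_s: 44.55
tcp_pos: [0.4927, -0.1682, 0.0865]
orientation: [2.398, 2.029, 0.0]
force: [0.2, -0.6, -3.0]
width: 0.057
gripper_force: 43.6
```

```bash
python3 -c "
from h import *
go(.4929,-.1680,.0860)"
```

```text
t 44.55 tcp [ 0.4927 -0.1682  0.0865] yaw -9.53 tilt 0.02 F [ 0.2 -0.6 -3. ] w 0.057 gf 43.6 j [-0.45  0.24 -0.46  0.87  0.    1.28]
delta [0.3 0.2 0.5] rz 0
```

To row units: 1.2 mm / 800 = 0.0015, 0.8 mm / 800 = 0.001.

>>> move_arm([
  [0, 0, 0.0005, 0, 0, 0],
  [0, 0, 0.001, 0, 0, 0],
  [0, 0, 0.0015, 0, 0, 0],
  [0, 0, 0.0015, 0, 0, 0],
  [0, 0, 0.0015, 0, 0, 0],
])

```text
time_s: 45.05
tcp_pos: [0.4928, -0.1683, 0.0861]
orientation: [2.398, 2.029, -0.0]
force: [-2.0, 0.1, 6.0]
width: 0.0572
gripper_force: 43.6
```

>>> move_arm([
  [0, 0, 0, 0, 0, 0],
  [0, 0, 0, 0, 0, 0],
  [0, 0, 0, 0, 0, 0],
  [0, 0, 0, 0, 0, 0],
  [0, 0, 0, 0, 0, 0],
], grip=0.87)

```text
time_s: 45.55
tcp_pos: [0.4926, -0.1682, 0.085]
orientation: [-2.398, -2.029, -0.0]
force: [-0.7, 0.9, -0.8]
width: 0.0741
gripper_force: 0.0
```

To row units: -160 mm / 800 = -0.2, -120 mm / 800 = -0.15.

>>> move_arm([
  [0, 0, -0.0125, 0, 0, 0],
  [0, 0, -0.0438, 0, 0, 0],
  [0, 0, -0.0938, 0, 0, 0],
  [0, 0, -0.15, 0, 0, 0],
  [0, 0, -0.2, 0, 0, 0],
])

```text
time_s: 46.05
tcp_pos: [0.4927, -0.1682, 0.2479]
orientation: [2.397, 2.028, 0.001]
force: [1.1, -0.4, -0.4]
width: 0.0744
gripper_force: 0.0
```

To row units: -130 mm / 800 = -0.1625, -115 mm / 800 = -0.1438.

>>> move_arm([
  [-0.0188, 0, -0.0063, 0, 0, 0],
  [-0.0563, 0, -0.01, 0, 0, 0],
  [-0.1, 0, -0.01, 0, 0, 0],
  [-0.1438, 0, -0.01, 0, 0, 0],
  [-0.1625, 0, -0.01, 0, 0, 0],
])

```text
time_s: 46.55
tcp_pos: [0.4704, -0.299, 0.2531]
orientation: [2.4, 2.026, -0.001]
force: [0.8, 0.5, 0.3]
width: 0.0736
gripper_force: 0.0
```

>>> move_arm([
  [0, 0, 0, 0, 0, 0],
  [0, 0, 0, 0, 0, 0],
  [0, 0, 0, 0, 0, 0],
  [0, 0, 0, 0, 0, 0],
  [0, 0, 0, 0, 0, 0],
])

```text
time_s: 47.05
tcp_pos: [0.4712, -0.2955, 0.2531]
orientation: [-2.397, -2.031, -0.0]
force: [-0.6, 0.2, 0.1]
width: 0.0743
gripper_force: 0.0
```

```bash
python3 -c "
from h import *
st(); d=cam('scene'); save(d,'sc7.png',(200,110,350,250),4)"
```

```text
t 47.05 tcp [ 0.4712 -0.2955  0.2531] yaw -9.45 tilt 0.01 F [-0.6  0.2  0.1] w 0.0743 gf 0.0 j [-0.68  0.16 -0.18  1.24  0.    1.06]
```

View pics/sc7.png

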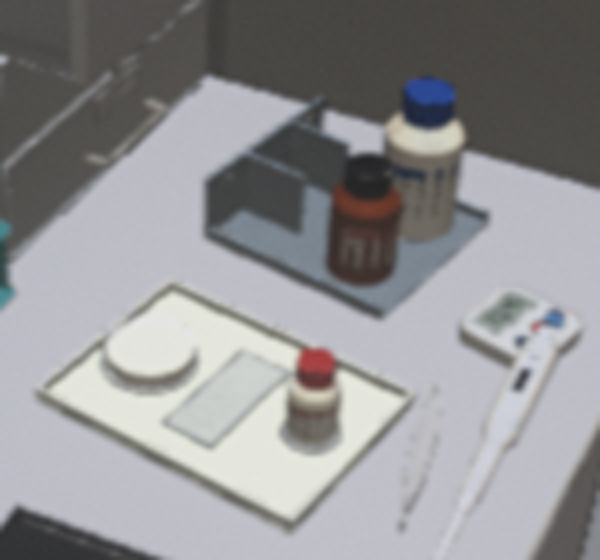

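The picture shows both large bottles upright on the stand: brown cap near crop (368,175), blue cap near (430,100). The small bottle is in its ring at (315,405) and the dish is undisturbed. I'm handing in.

```bash
python3 -c "
from h import *
print(close_job())"
```

```text
the job is handed in; nothing more can be done
None
```

Job handed in at about 47 s, with no verdict returned. The last picture shows the small bottle standing in its ring, both larger bottles upright back on the stand, the dish undisturbed and the arm clear.

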